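# Hook the telephoto lens out from under the acrylic tiers with the filter wrench

### The arm

A 7-joint arm with a two-finger parallel gripper is mounted at the origin on the work surface. World frame = base frame: x ahead of the robot, y to its left, z up, the work surface at z = 0. Lengths are in m, angles in rad, forces in N, time in s.
With the tool pointing down it reaches from about 0.35 to 0.9 m from the base axis. Payload 19.9 kg.
Tool frame: the origin (TCP) lies at the very end of the fingers, on their centre line; the grasp point (between the pads) lies 19 mm behind it; z points along the fingers, y is the direction in which the jaws open and shut (so a half turn about z gives the same grasp; the last joint's range is limited). The gripper opens to 85 mm and grips with 20 to 120 N. Pads are 22 mm wide; open, the fingers measure 114 mm over their backs; the gripper's body (76 mm by 85 mm) begins 54 mm behind the grasp point. The pads swing forward as they close: fully open they stand 13 mm farther back than shut.
Start: joints at [-1.151, 0.417, -0.01, 1.614, 0.005, 1.111, -0.053], TCP at [0.278, 0.56, 0.231] pointing down, gripper open.
Joint ranges: [-2.81, 2.81], [-0.39, 2.02], [-1.27, 1.25], [0.06, 2.57], [-1.19, 4.33], [0.19, 2], [-2.82, 2.82]. Speed limits (rad/s): [1.89, 1.89, 2.39, 2.39, 3.01, 3.01, 3.01].

### API

Orientations are given as a unit quaternion [x, y, z, w].
In Python, from workcell import env gives the robot as it stands. The module is installed in compiled form; this text tells all that it offers.
- The arm moves only by the shell command python3 -m crank 'ROWS'. ROWS is JSON, a list of rows, each an object with "claw": the closure, from 0 (fully open) to 1 (shut); "translation": the shift along the tool's x, y, z in cm, a list of three; "rotation": the turn, a rotation vector about the tool's x, y, z in rad, a list of three. A call has exactly 10 rows; each row shifts and turns the commanded pose from where the row before left it, along the tool's axes as they then stand; what a row does not reach is not made up. A row lasts 1/8 s, in which the tool goes at most 62.5 mm and 10.7 degrees, less where a joint would pass 70% of its speed; a pose out of reach is approached as far as the arm can. A call with a gripper value outside its range is refused whole. The fingers move at their own pace and stop on an object; the grip force is fixed at half the most. Time passes only in rows, so rows that do not move let the fingers close, or fill a call up. It gives the time, the measured TCP pose, the force and the opening at its end, in the units of the state.
- env.get_obs(): the state, without advancing time (a new reading comes with each control period).
- env.capture(name): name is "scene" or "top" or "wrist"; returns a dict with "color" (480x640x3 uint8, red, green, blue), "camera_matrix" (3x3 intrinsics, pixels), "rvec" (rotation vector, rad) and "tvec" (3), from world to camera coordinates, as OpenCV has them. Camera axes: x right, y down, z forward; pixel columns grow to the right and rows downward; lengths in m; the calibration is good to about 2 mm. A picture is of the moment at which its call begins. There is no depth.
- env.hand_in(): hands the job in, once; it reports no verdict.
Trained networks look in a picture, given as the dict that the camera call returned (one of the last four; its "shot" number tells which), for a name from the list of things; names that differ only in an ending like _2 or _b are one class to them, and where a whole thing is asked for, a point or a joint stands for the part that bears it (a point fixed in the world has none). Each returns a list of dicts, best first, with "score" (0 to 1); they miss things now and then, are a little off and sometimes report something else, mostly with a low value. They report only what shows in the picture. A call takes as long as a camera call.
- env.cut_out(picture, target): "region" (480x640 bool, what is visible of it) and "at" ([column, row] in pixels, amid what is visible of it).
- env.spot_point(picture, target): "at" ([column, row] in pixels: a listed point, or the origin of a listed thing).
The state is a dict: "time_s": time; "joint_pos": joint angles; "qvel": joint speeds; "joint_efforts": joint torques, N m; "tool_pos": TCP position; "eef_rot": TCP orientation; "ft_force": force on the tool from outside, world axes, zero at the start; "wrist_torque": the same for the moment, N m; "gripper_width": opening from 0.0 (shut) to 1.0 (fully open).
Only numpy, scipy, OpenCV 4.12 (cv2) and the standard library are available. Lean on these libraries where they do the work, as an engineer would, in place of code of your own. Each camera call takes 0.05 s, during which the arm holds its last target. There are 200 camera calls.

### The job

The telephoto lens stands too far back on the lower tier to be taken out by hand. Pick up the C-shaped filter wrench from the middle tier, pass its jaw round behind the lens and with it draw the lens gently forward, upright, until it stands wholly in front of the tiers above it but still wholly on the lower tier. Then lay the wrench flat back on the middle tier, its jaw well in on the deck; never touch the lens with the gripper or arm itself, do not bump the tiers with it, and leave everything else where it is.

Things in the scene. Friction and masses are not known exactly. Their poses are not given: they have to be found in the camera images.
- tiers: Fixed stack of three smoke-grey acrylic tiers, 420 mm wide (its y), open at front and back. x points inwards, away from the robot; z up. Origin on the oak, mid-width, straight below the front edges of the middle and top decks. Decks are 6 mm thick with 130 mm clear between them; 5 mm side walls at y = +-205 to 210 mm, above the lower deck only from x = 0 to 220 mm. Low lip (12 to 16 mm) along each rear edge only.
- lower_edge (a point): Middle of the lower deck's bare front edge, on its top face (106 mm above the oak), axes as the tiers. The lower deck is 360 mm deep and sticks out 140 mm in front of the two decks above.
- middle_edge (a point): Middle of the middle deck's front edge, on its top face (242 mm above the oak; underside at 236 mm), axes as the tiers. The deck is 220 mm deep. The top deck lies straight above it, edges in line: underside 130 mm, top face 136 mm above this point, with a closed dry box on it.
- lens_mid (a point): Centre, half-way up, of the telephoto lens: loose, black, 116 mm tall, standing upright on its front cap on the lower deck, under the middle deck; 0.4 to 0.7 kg. Diameter 72 mm from the foot to 44 mm up, then tapering to 65 mm, and 60 mm at the top. Its z axis is the lens axis.
- wrench_grip (a point): Point on the handle of the loose stainless filter wrench, mid-width, 9 mm above its underside. It lies flat on the middle deck, jaw inwards, the handle's outer end about in line with the deck's front edge. x along the handle to the jaw, z up. Handle: a bar 14 mm wide, 18 mm tall, from 26 mm behind to 52 mm ahead of this point (20 mm wide in the last 14 mm). 0.2 kg, centre of mass about 55 mm ahead.
- wrench_jaw (a point): Centre of the wrench's C-shaped jaw, 100 mm ahead of wrench_grip on the handle line, same height and axes. A band 18 mm tall, 4 mm thick, bent round this point at 48 mm inner radius: from the handle (-x) round the -y side to the far side (+x) and 35 degrees beyond. Open to +y; the opening is about 84 mm wide in x.
- wrench_tip (a point): The jaw's free tip (8 mm round, 18 mm tall), 41 mm in x and 29 mm in y from wrench_jaw, same height and axes.
- frontcap_mid (a point): Bystander: centre of a flat black lens cap, 72 mm across, 11 mm thick, loose on the middle deck, left or right of the wrench.
- rearcap_mid (a point): Bystander: centre of a flat black lens cap, 60 mm across, 11 mm thick, loose on the middle deck, on the other side.
- tube_mid (a point): Bystander: centre of a black extension tube, 62 mm across, 40 mm tall, standing on the lower deck to the left (+y) of the lens.
- blower_mid (a point): Bystander: middle of a black rubber air blower, 58 mm across, 125 mm tall, standing on the oak at the left.
- filtercases_mid (a point): Bystander: middle of a pair of stacked square filter cases, 80 x 80 x 32 mm, on the oak at the right.
- pen_mid (a point): Bystander: middle of a black lens-cleaning pen, 105 x 13 x 13 mm, lying on the oak at the left.

How it is judged:
On the way, in this order (a step that is already met when the one before it is completed fails the run):
1. the wrench is held in the gripper, off the tiers (contact force between the fingers and wrench above 0.5 N and contact force between wrench and tiers below 0.05 N), for 0.2 s.
2. the held wrench's jaw is round the lens on the lower tier (jaw centre within 22 mm of the lens axis), the lens still under the middle deck (horizontal distance between wrench_jaw and lens_mid below 0.022 m and z of wrench_jaw in the frame of tiers below 0.2 m and contact force between the fingers and wrench above 0.5 N and x of lens_mid in the frame of tiers above 0.03 m), for 0.1 s.
3. the lens, in the jaw of the held wrench, has been drawn wholly in front of the upper decks (horizontal distance between wrench_jaw and lens_mid below 0.022 m and z of wrench_jaw in the frame of tiers below 0.2 m and contact force between the fingers and wrench above 0.5 N and x of lens_mid in the frame of tiers between -0.107 and -0.034 m and y of lens_mid in the frame of tiers between -0.175 and 0.175 m), for 0.2 s.
At the end, for the whole second after the job is handed in: The lens stands upright (0.1 rad) and still on the lower deck, its axis 34 to 107 mm in front of the upper decks' edges; the wrench lies flat (0.1 rad) and still on the middle deck, jaw centre 30 to 180 mm inside the front edge. Lens within 175 mm, jaw within 170 mm of the middle line (x of lens_mid in the frame of tiers between -0.107 and -0.034 m and y of lens_mid in the frame of tiers between -0.175 and 0.175 m and z of lens_mid in the frame of tiers between 0.158 and 0.17 m and angle between each of lens_mid, wrench_grip's own z axis and vertical below 0.1 rad and linear speed of each of lens, wrench below 0.02 m/s and z of wrench_grip in the frame of tiers between 0.245 and 0.257 m and x of wrench_jaw in the frame of tiers between 0.03 and 0.18 m and y of wrench_jaw in the frame of tiers between -0.17 and 0.17 m); the robot touches nothing.
It fails at once if the lens is tipped more than 0.3 rad, lifted more than 20 mm off the deck, or falls off it (angle between lens_mid's own z axis and vertical above 0.3 rad or z of lens_mid in the frame of tiers above 0.184 m or z of lens_mid in the frame of tiers below 0.155 m).
It fails at once if the lens is dragged or knocked faster than 0.3 m/s (linear speed of lens above 0.3 m/s).
It fails at once if the gripper or arm touches the lens (contact force between any of the fingers, the arm and lens above 0.5 N).
It fails at once if the arm or the gripper's body bumps the tiers with more than 8 N (contact force between the arm and tiers above 8 N).
It fails at once if a bystander is moved more than 20 mm (distance of any of frontcap_mid, rearcap_mid, tube_mid, blower_mid, filtercases_mid, pen_mid from where it was at the start of the episode above 0.02 m).
It also fails if it takes over 61 s, if anything falls off the work surface, if the arm or the gripper's body presses on something with over 40 N, if the wrist force passes 120 N, or if a joint passes its speed limit or range.

## Working session

There is one attempt and no reset: what is moved stays moved. The work goes in short steps, Python scripts to look and compute and a shell command to move; the robot and the scene stay as the last step left them, time stands still between calls to the robot, and variables do not carry over. Pictures are saved under pics/ and viewed, about 8 in all and at most 12, crops included, and the job is handed in when it is done.

```bash
mkdir -p pics; ls; cat > h.py <<'E'
import numpy as np, cv2
from scipy.spatial.transform import Rotation as R
from workcell import env
def P(c):
    Rm=cv2.Rodrigues(np.array(c["rvec"],float))[0]; t=np.array(c["tvec"],float).ravel(); return np.array(c["camera_matrix"]),Rm,t
def ray(c,uv):
    K,Rm,t=P(c); d=Rm.T@np.linalg.inv(K)@np.array([uv[0],uv[1],1.]); return -Rm.T@t,d
def atz(c,uv,z):
    o,d=ray(c,uv); return o+d*(z-o[2])/d[2]
def proj(c,p):
    K,Rm,t=P(c); q=K@(Rm@np.array(p)+t); return q[:2]/q[2]
def tri(cs,uvs):
    A=0;b=0
    for c,u in zip(cs,uvs):
        o,d=ray(c,u); d/=np.linalg.norm(d); M=np.eye(3)-np.outer(d,d); A=A+M; b=b+M@o
    return np.linalg.solve(A,b)
def save(c,n,crop=None,s=1):
    im=c["color"][:,:,::-1]
    if crop: x0,y0,x1,y1=crop; im=im[y0:y1,x0:x1]
    cv2.imwrite("pics/"+n,cv2.resize(im,None,fx=s,fy=s))
E
cat > m1.py <<'E'
from h import *
o=env.get_obs(); print({k:np.round(v,3).tolist() for k,v in o.items()})
names=["tiers","lower_edge","middle_edge","lens_mid","wrench_grip","wrench_jaw","wrench_tip","frontcap_mid","rearcap_mid","tube_mid"]
for n in ["scene","top","wrist"]:
    c=env.capture(n); save(c,n+"1.png"); K,Rm,t=P(c)
    print(n,"pos",np.round(-Rm.T@t,3),"fwd",np.round(Rm[2],2),"f",K[0,0])
    for m in names:
        r=env.spot_point(c,m)
        print(m,[(np.round(x["at"],1).tolist(),round(x["score"],2)) for x in r[:2]])
E
python3 m1.py
```

```text
pics
{'time_s': 0.0, 'joint_pos': [-1.15, 0.418, -0.01, 1.614, 0.005, 1.111, -0.053], 'qvel': [0.001, 0.001, -0.001, -0.001, -0.001, 0.0, -0.001], 'joint_efforts': [0.001, -86.446, 0.679, -43.491, 0.019, 0.007, 0.0], 'tool_pos': [0.278, 0.559, 0.231], 'eef_rot': [0.229, 0.973, -0.001, -0.0], 'ft_force': [0.398, -0.33, -0.622], 'wrist_torque': [-0.016, -0.035, -0.059], 'gripper_width': 1.002}
scene pos [0.166 0.015 1.304] fwd [ 0.32 -0.01 -0.95] f 604.3525571490304
tiers [([309.2, 246.2], 0.7)]
lower_edge [([307.4, 288.4], 0.86)]
middle_edge [([304.0, 206.5], 0.75), ([179.5, 349.1], 0.71)]
lens_mid []
wrench_grip [([285.1, 188.6], 0.69)]
wrench_jaw []
wrench_tip []
frontcap_mid [([232.0, 203.3], 0.53)]
rearcap_mid []
tube_mid [([228.8, 199.6], 0.74)]
top pos [3.950e-01 1.000e-03 1.264e+00] fwd [ 0.16  0.   -0.99] f 483.37495487394415
tiers [([308.4, 238.4], 0.96)]
lower_edge [([305.9, 290.8], 0.76)]
middle_edge [([300.5, 220.7], 0.77)]
lens_mid []
wrench_grip [([288.7, 211.0], 0.52)]
wrench_jaw []
wrench_tip []
frontcap_mid []
rearcap_mid []
tube_mid []
wrist pos [0.204 0.596 0.374] fwd [ 0.29 -0.14 -0.95] f 400.0011328897172
tiers []
lower_edge []
middle_edge []
lens_mid []
wrench_grip []
wrench_jaw []
wrench_tip []
frontcap_mid []
rearcap_mid []
tube_mid []
```

View pics/scene1.png

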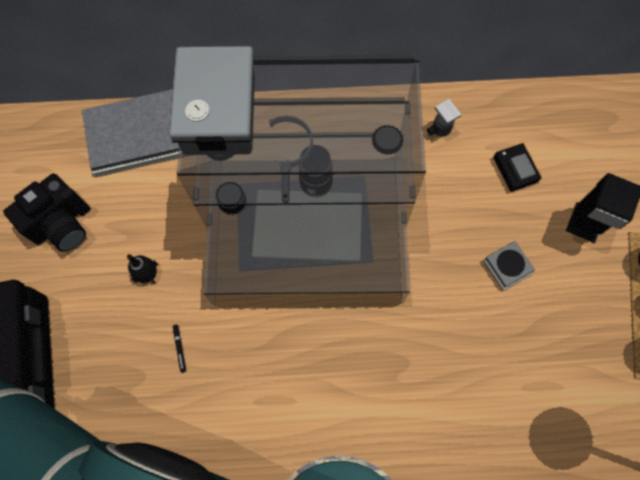

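```bash
cat > m2.py <<'E'
from h import *
a=env.capture("scene"); b=env.capture("top")
for m,z in [("tiers",0),("lower_edge",.106),("middle_edge",.242),("wrench_grip",.251)]:
    u=[max(env.spot_point(c,m),key=lambda r:r["score"])["at"] for c in (a,b)]
    print(m,np.round(tri((a,b),u),3),*[np.round(atz(c,x,z),3) for c,x in zip((a,b),u)])
E
python3 m2.py
```

```text
tiers [ 0.613  0.033 -0.029] [0.602 0.025 0.   ] [0.609 0.04  0.   ]Traceback (most recent call last):
  File "m2.py", line 4, in <module>
    u=[max(env.spot_point(c,m),key=lambda r:r["score"])["at"] for c in (a,b)]
       ~~~^^^^^^^^^^^^^^^^^^^^^^^^^^^^^^^^^^^^^^^^^^^^^
ValueError: max() iterable argument is empty
```

The scene picture shows the tiers around columns 180–425. The wrench handle is at (285,190) with its jaw arcing over (270–310,120) and opening left. The lens is at about (316,165), seen through the decks, the tube at (230,197) and a cap at (388,138). I'll zoom in on both views.

```bash
python3 - <<'E'
from h import *
a=env.capture("scene"); b=env.capture("top")
np.savez("c0.npz",**{f"{n}_{k}":v for n,c in (("a",a),("b",b)) for k,v in c.items()})
A=cv2.resize(a["color"][80:320,170:440,::-1],None,fx=2.9,fy=2.4)
cv2.imwrite("pics/a2.png",cv2.resize(a["color"][90:310,170:440,::-1],None,fx=2.9,fy=2.7,interpolation=cv2.INTER_CUBIC))
cv2.imwrite("pics/b2.png",cv2.resize(b["color"][100:320,190:430,::-1],None,fx=3.2,fy=2.7,interpolation=cv2.INTER_CUBIC))
E
```

```text
(no output)
```

View pics/a2.png

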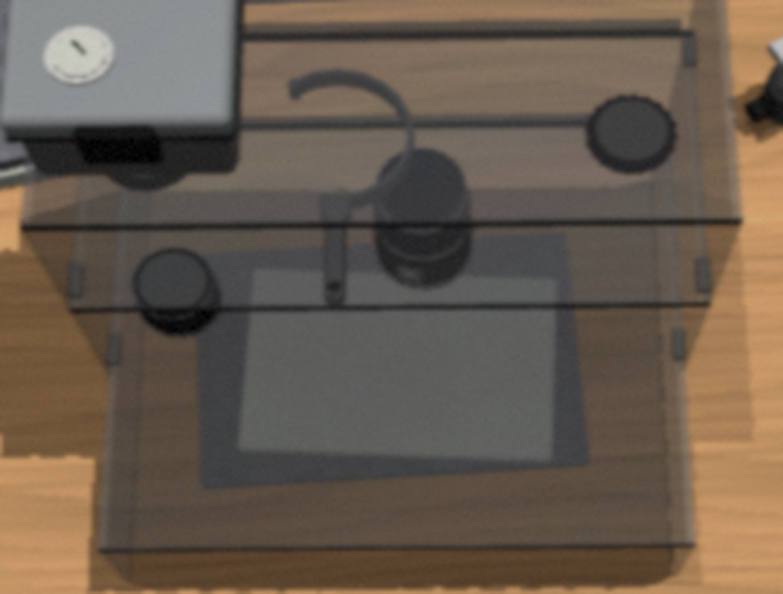

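View pics/b2.png

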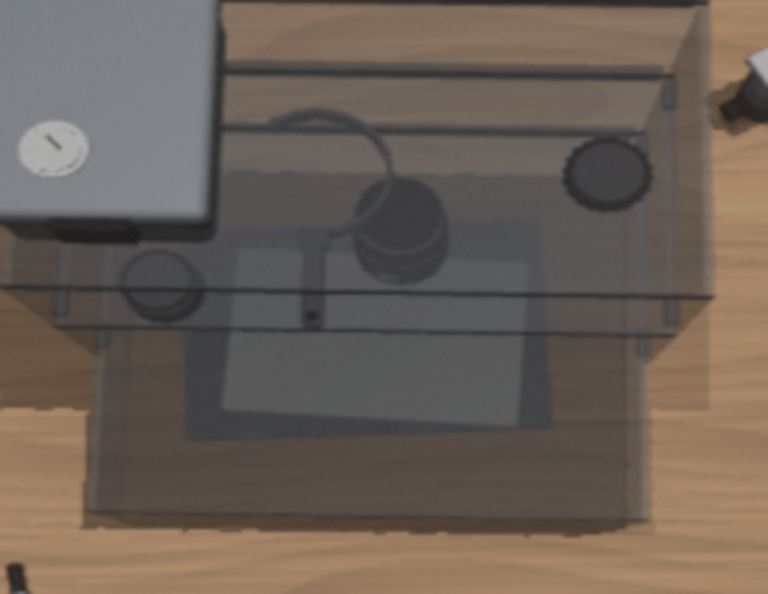

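Both crops show the front edges of all three decks clearly. They also show the wrench (in the scene crop: handle end (336,303), tip (294,88)), the lens (rightward of the handle) and the caps. I'll fit the geometry to these pixels.

```bash
cat > fit.py <<'E'
from h import *
from scipy.optimize import least_squares as LS
d=np.load("c0.npz"); cs=[{k:d[n+"_"+k] for k in("camera_matrix","rvec","tvec")} for n in "ab"]
pa=lambda p:np.array(p)/[2.9,2.7]+[170,90]; pb=lambda p:np.array(p)/[3.2,2.7]+[190,100]
def T(q,p): c,s=np.cos(q[2]),np.sin(q[2]); return np.array([q[0]+c*p[0]-s*p[1],q[1]+s*p[0]+c*p[1],p[2]])
obs=[]
loc=[(-.14,.21,.106),(-.14,-.21,.106),(0,.21,.242),(0,-.21,.242),(0,.21,.378),(0,-.21,.378)]
A=[(98,548),(692,545),(72,308),(708,303),(22,226),(741,221)]
B=[(88,513),(648,520),(55,326),(676,335),(2,288),(712,297)]
f=lambda q:np.concatenate([proj(c,T(q,l))-g(u) for c,g,U in((cs[0],pa,A),(cs[1],pb,B)) for l,u in zip(loc,U)])
r=LS(f,[.65,.03,0]); t=r.x; print("tiers",t.round(4)); print(r.fun.round(1).reshape(2,-1,2).tolist())
W=[(-.026,0,.260),(.141,.029,.260)]  # top face handle end, tip
WA=[(336,284+8),(294,84)];WB=[(312,324),(275,121)]
f=lambda q:np.concatenate([proj(c,T(q,l))-g(u) for c,g,U in((cs[0],pa,WA),(cs[1],pb,WB)) for l,u in zip(W,U)])
r=LS(f,[t[0]+.026,.03,0]); w=r.x; print("wrench",w.round(4)); print(r.fun.round(1).reshape(2,-1,2).tolist())
th=np.linspace(0,6.283,73)
def sil(c,q):
    P_=np.array([proj(c,(q[0]+rr*np.cos(a),q[1]+rr*np.sin(a),.106+h)) for rr,h in((.036,0),(.036,.044),(.0325,.06),(.030,.116)) for a in th])
    return np.array([P_[:,0].min(),P_[:,0].max(),P_[:,1].min(),P_[:,1].max()])
def box(g,l,r,tp,b): p=g((l,tp));q=g((r,b)); return np.array([p[0],q[0],p[1],q[1]])
oa=box(pa,374,470,148,288); ob=box(pb,353,449,175,284)
r=LS(lambda q:np.r_[sil(cs[0],q)-oa,sil(cs[1],q)-ob],[.7,0]); L=r.x; print("lens",L.round(4),r.fun.round(1))
inv=lambda p:(R.from_euler('z',-t[2]).as_matrix()[:2,:2]@(np.array(p[:2])-t[:2])).round(4)
print("in tiers: lens",inv(L),"grip",inv(w),"jaw",inv(T(w,(.1,0,0))),"tip",inv(T(w,(.141,.029,0))),"yaw",w[2]-t[2])
for n,z,a,b in(("capR",.253,(632,131),(608,172)),("capL",.253,(148,160),None),("tube",.146,(175,280),(160,282))):
    print(n,inv(atz(cs[0],pa(a),z)), inv(atz(cs[1],pb(b),z)) if b else "")
E
python3 fit.py
```

```text
tiers [ 0.602   0.0346 -0.0449]
[[[-0.6, 0.5], [0.9, -0.1], [-1.5, 0.4], [0.9, 0.2], [-1.2, 0.2], [0.7, -0.3]], [[-0.3, -0.7], [0.4, 0.2], [-0.1, -0.2], [0.5, -0.0], [-0.6, -0.7], [1.1, -0.0]]]
wrench [ 0.6307  0.0674 -0.035 ]
[[[-0.2, 1.2], [-0.4, -0.6]], [[0.5, -0.3], [0.3, -0.5]]]
lens [0.7067 0.0095] [-0.7  0.6 -0.8  0.5 -0.1  0.2 -0.1  0.3]
in tiers: lens [ 0.1058 -0.0204] grip [0.0272 0.0341] jaw [0.1272 0.0351] tip [0.1679 0.0645] yaw 0.009920314988554564
capR [ 0.1299 -0.1631] [ 0.1305 -0.1618]
capL [0.1102 0.1607] 
tube [0.0626 0.1569] [0.0596 0.1576]
```

```bash
python3 -m crank '[{"claw":0,"translation":[-2.5,-3.4,-2.2],"rotation":[0,0,0]},{"claw":0,"translation":[-3.1,-4,-2.2],"rotation":[0,0,0]},{"claw":0,"translation":[-3.1,-4,-2.2],"rotation":[0,0,0]},{"claw":0,"translation":[-3.1,-4,-2.2],"rotation":[0,0,0]},{"claw":0,"translation":[-3.1,-4,-2.2],"rotation":[0,0,0]},{"claw":0,"translation":[-3.1,-4,-2.2],"rotation":[0,0,0]},{"claw":0,"translation":[-3.1,-4,-2.2],"rotation":[0,0,0]},{"claw":0,"translation":[-3.1,-4,-2.2],"rotation":[0,0,0]},{"claw":0,"translation":[-3.1,-4,0],"rotation":[0,0,0]},{"claw":0,"translation":[-3.1,-4,0],"rotation":[0,0,0]}]'
python3 -m crank '[{"claw":0,"translation":[0,0,0],"rotation":[0,0,0.18]},{"claw":0,"translation":[0,0,0],"rotation":[0,0,0.18]},{"claw":0,"translation":[0,0,0],"rotation":[0,0,0.18]},{"claw":0,"translation":[0,0,0],"rotation":[0,0,0.18]},{"claw":0,"translation":[0,0,0],"rotation":[0,0,0.18]},{"claw":0,"translation":[0,0,0],"rotation":[0,0,0.18]},{"claw":0,"translation":[0,0,0],"rotation":[0,0,0.18]},{"claw":0,"translation":[0,0,0],"rotation":[0,0,0.18]},{"claw":0,"translation":[0,0,0],"rotation":[0,0,0.18]},{"claw":0,"translation":[0,0,0],"rotation":[0,0,0.18]}]'
cat > st.py <<'E'
from h import *
o=env.get_obs(); M=R.from_quat(o["eef_rot"]).as_matrix()
print(round(o["time_s"],2),"q",np.round(o["joint_pos"],2).tolist(),"p",np.round(o["tool_pos"],4).tolist(),"F",np.round(o["ft_force"],1).tolist(),"w",round(float(o["gripper_width"]),3)); print(M.round(3).tolist())
E
python3 st.py
```

```text
time_s: 3.25
tool_pos: [0.3751, 0.0696, 0.4077]
eef_rot: [0.229, 0.973, 0.0, 0.0]
ft_force: [0.7, -0.0, -0.1]
gripper_width: 1.0
time_s: 4.5
tool_pos: [0.375, 0.0713, 0.4074]
eef_rot: [0.906, 0.423, 0.0, 0.0]
ft_force: [0.1, -0.1, 0.7]
gripper_width: 1.0
4.5 q [-0.5, -0.18, 0.19, 1.89, 0.03, 1.43, -1.01] p [0.375, 0.0713, 0.4074] F [0.1, -0.1, 0.7] w 1.0
[[0.642, 0.767, 0.0], [0.767, -0.642, 0.0], [0.0, 0.0, -1.0]]
```

```bash
python3 -m crank '[{"claw":0,"translation":[0,0,0],"rotation":[0,0,0.18]},{"claw":0,"translation":[0,0,0],"rotation":[0,0,0.18]},{"claw":0,"translation":[0,0,0],"rotation":[0,0,0.18]},{"claw":0,"translation":[0,0,0],"rotation":[0,0,0.18]},{"claw":0,"translation":[0,0,0],"rotation":[0,0,0.18]},{"claw":0,"translation":[3,0,0],"rotation":[0,0,0.02]},{"claw":0,"translation":[3,0,0],"rotation":[0,0.18,0]},{"claw":0,"translation":[3,0,0],"rotation":[0,0.18,0]},{"claw":0,"translation":[0,0,0],"rotation":[0,0.18,0]},{"claw":0,"translation":[0,0,0],"rotation":[0,0.18,0]}]'
python3 st.py
python3 -m crank '[{"claw":0,"translation":[0,0,0],"rotation":[0,0.18,0]},{"claw":0,"translation":[0,0,0],"rotation":[0,0.18,0]},{"claw":0,"translation":[0,0,0],"rotation":[0,0.18,0]},{"claw":0,"translation":[0,0,0],"rotation":[0,0.17,0]},{"claw":0,"translation":[0,0,0],"rotation":[0,0,0]},{"claw":0,"translation":[0,0,0],"rotation":[0,0,0]},{"claw":0,"translation":[0,0,0],"rotation":[0,0,0]},{"claw":0,"translation":[0,0,0],"rotation":[0,0,0]},{"claw":0,"translation":[0,0,0],"rotation":[0,0,0]},{"claw":0,"translation":[0,0,0],"rotation":[0,0,0]}]'
python3 st.py
```

```text
time_s: 5.75
tool_pos: [0.4645, 0.069, 0.4134]
eef_rot: [0.935, -0.018, 0.355, 0.006]
ft_force: [1.5, -0.6, 0.5]
gripper_width: 1.001
5.75 q [-0.32, -0.38, -0.05, 2.19, 0.4, 0.69, -2.22] p [0.4645, 0.069, 0.4134] F [1.5, -0.6, 0.5] w 1.001
[[0.747, -0.038, 0.664], [-0.029, -0.999, -0.025], [0.664, -0.001, -0.747]]
time_s: 7.0
tool_pos: [0.5291, 0.0595, 0.4591]
eef_rot: [0.842, -0.016, 0.539, 0.018]
ft_force: [0.7, 1.1, -0.1]
gripper_width: 0.999
7.0 q [0.23, -0.39, -0.46, 2.29, 1.01, 0.19, -2.82] p [0.5291, 0.0595, 0.4591] F [0.7, 1.1, -0.1] w 0.999
[[0.418, -0.047, 0.907], [-0.007, -0.999, -0.048], [0.908, 0.014, -0.418]]
```

The arm has run into joint limits (q2, q6 and q7). I'll fit a kinematic model from the recorded states and choose a good branch.

```bash
cat > kin.py <<'E'
from h import *
import itertools
from scipy.optimize import least_squares as LS
D=[([-1.15,.418,-.01,1.614,.005,1.111,-.053],[.278,.559,.231],R.from_quat([.229,.973,-.001,0]).as_matrix()),
([-0.5,-0.18,0.19,1.89,0.03,1.43,-1.01],[0.375,0.0713,0.4074],[[0.642,0.767,0],[0.767,-0.642,0],[0,0,-1]]),
([-0.32,-0.38,-0.05,2.19,0.4,0.69,-2.22],[0.4645,0.069,0.4134],[[0.747,-0.038,0.664],[-0.029,-0.999,-0.025],[0.664,-0.001,-0.747]]),
([0.23,-0.39,-0.46,2.29,1.01,0.19,-2.82],[0.5291,0.0595,0.4591],[[0.418,-0.047,0.907],[-0.007,-0.999,-0.048],[0.908,0.014,-0.418]])]
rz=lambda a:R.from_euler('z',a); ry=lambda a:R.from_euler('y',a)
def fk(q,s,p,pts=False):
    h,L1,L2,L3,a1,a7,x1,x2=p
    r=rz(s[0]*q[0]+a1); o=np.array([0,0,h]); r=r*ry(q[1]); e=o+r.apply([x1,0,L1]); r=r*rz(s[1]*q[2])*ry(q[3])
    w=e+r.apply([x2,0,L2]); r=r*rz(s[2]*q[4])*ry(q[5]); t=w+r.apply([0,0,L3]); M=(r*rz(s[3]*q[6]+a7)).as_matrix()
    return (o,e,w,t,M) if pts else (t,M)
def res(p,s): 
    o=[]
    for q,x,M in D:
        t,m=fk(q,s,p); o+=[(t-x)*10,(m-np.array(M)).ravel()]
    return np.concatenate(o)
if __name__=="__main__":
    best=[]
    for s in itertools.product([1,-1],repeat=4):
        for a7 in (0,1.57,-1.57,3.14):
            r=LS(res,[.35,.4,.4,.25,0,a7,0,0],args=(s,)); best.append((r.cost,s,r.x.round(4).tolist()))
    best.sort(key=lambda b:b[0]); print(*best[:4],sep="\n")
E
python3 kin.py
```

```text
(np.float64(0.015858669325139223), (-1, -1, -1, -1), [0.3334, 0.5288, 0.5053, 0.3202, -0.0525, 1.5272, -0.0205, 0.05])
(np.float64(0.015858669325139473), (-1, -1, -1, -1), [0.3334, 0.5288, 0.5053, 0.3202, -0.0525, 1.5272, -0.0205, 0.05])
(np.float64(0.015858669325140688), (-1, -1, -1, -1), [0.3334, 0.5288, 0.5053, 0.3202, -0.0525, 1.5272, -0.0205, 0.05])
(np.float64(0.015858669325173328), (-1, -1, -1, -1), [0.3334, 0.5288, 0.5053, 0.3202, -0.0525, 1.5272, -0.0205, 0.05])
```

```bash
cat > ik.py <<'E'
from kin import *
s=(-1,-1,-1,-1); p=[0.3334,0.5288,0.5053,0.3202,-0.0525,1.5272,-0.0205,0.05]
lo=np.array([-2.81,-.39,-1.27,.06,-1.19,.19,-2.82]); hi=np.array([2.81,2.02,1.25,2.57,4.33,2,2.82])
YAW=-.04
def pose(pitch,up,yaw=YAW):
    z=np.array([np.cos(pitch),0,-np.sin(pitch)]); x=np.array([np.sin(pitch),0,np.cos(pitch)])*up
    return rz(yaw).as_matrix()@np.c_[x,np.cross(z,x),z]
def ik(t,M,q0,reg=0.0):
    f=lambda q:np.r_[(lambda a:np.r_[(a[0]-t)*5,(a[1]-M).ravel()])(fk(q,s,p)),reg*(q-q0)]
    r=LS(f,np.clip(q0,lo+.02,hi-.02),bounds=(lo+.01,hi-.01)); return r.x,np.linalg.norm(r.fun[:12])
if __name__=="__main__":
    for q,x,M in D: print("fk err mm",((fk(q,s,p)[0]-x)*1000).round(0))
    rng=np.random.default_rng(0)
    for nm,t,pi in (("grasp",(.65,.067,.257),.14),("low",(.625,.05,.165),.35),("out",(.50,.05,.165),.35),("stage45",(.5,.067,.30),.78)):
        for up in (1,-1):
            S=[]
            for k in range(40):
                x,e=ik(np.array(t),pose(pi,up),rng.uniform(lo,hi))
                if e<.01: S.append(x)
            print(nm,up,len(S)); 
            for x in S[:5]: print("   ",x.round(2).tolist(),"elbow",fk(x,s,p,1)[1].round(2))
E
python3 ik.py
```

```text
fk err mm [3. 0. 4.]
fk err mm [-4. 11.  1.]
fk err mm [-4. -0. -4.]
fk err mm [ 4. -2. -1.]
grasp 1 23
    [0.04, 0.56, -0.34, 2.33, 2.87, 1.2, 1.78] elbow [ 0.26 -0.02  0.79]
    [-0.98, 0.68, 0.73, 2.34, 2.84, 1.05, 1.18] elbow [0.19 0.26 0.76]
    [-0.94, 0.66, 0.69, 2.34, 2.83, 1.05, 1.22] elbow [0.19 0.24 0.76]
    [0.08, 0.56, -0.38, 2.33, 2.87, 1.21, 1.8] elbow [ 0.26 -0.03  0.79]
    [0.82, 1.25, -1.26, 2.36, 3.04, 1.42, 2.67] elbow [ 0.32 -0.38  0.52]
grasp -1 26
    [-0.7, 0.57, 0.42, 2.33, 2.83, 1.1, -1.75] elbow [0.22 0.16 0.79]
    [0.75, 1.07, -1.15, 2.35, 2.99, 1.39, -0.66] elbow [ 0.32 -0.33  0.6 ]
    [0.58, 0.82, -0.93, 2.35, 2.93, 1.32, -0.95] elbow [ 0.3  -0.22  0.71]
    [-0.02, 0.55, -0.28, 2.33, 2.86, 1.19, -1.4] elbow [ 0.26 -0.01  0.8 ]
    [-0.65, 0.56, 0.38, 2.33, 2.83, 1.1, -1.72] elbow [0.22 0.15 0.79]
low 1 21
    [0.42, 0.76, -0.68, 2.36, 2.88, 1.15, 2.03] elbow [ 0.31 -0.16  0.73]
    [-1.09, 0.89, 0.88, 2.36, 3.01, 0.93, 0.85] elbow [0.2  0.34 0.68]
    [-0.92, 0.77, 0.7, 2.36, 2.96, 0.95, 1.07] elbow [0.23 0.27 0.73]
    [-0.95, 0.79, 0.73, 2.36, 2.
[... 587 characters left out ...]
  0.83]
    [0.73, -0.32, -0.86, 2.35, -0.46, 0.24, -1.4] elbow [-0.13  0.13  0.83]
    [-0.14, -0.17, -0.16, 2.33, 0.74, 0.27, -2.55] elbow [-0.11 -0.01  0.85]
    [0.85, -0.38, -0.94, 2.35, -0.72, 0.28, -1.15] elbow [-0.13  0.17  0.82]
    [0.76, -0.33, -0.88, 2.35, -0.52, 0.24, -1.34] elbow [-0.13  0.14  0.83]
stage45 -1 30
    [-0.39, -0.16, 0.06, 2.33, 0.86, 0.31, 0.46] elbow [-0.1  -0.04  0.85]
    [-0.32, -0.16, -0.0, 2.33, 0.83, 0.3, 0.49] elbow [-0.1  -0.03  0.85]
    [-0.87, -0.19, 0.47, 2.34, 1.05, 0.4, 0.28] elbow [-0.08 -0.09  0.85]
    [-1.49, -0.37, 0.93, 2.35, 1.29, 0.65, 0.1] elbow [-0.03 -0.21  0.82]
    [-0.63, -0.17, 0.26, 2.33, 0.96, 0.35, 0.37] elbow [-0.09 -0.06  0.85]
```

```bash
cat > sim.py <<'E'
from ik import *
q=np.array([0.23,-0.39,-0.46,2.29,1.01,0.19,-2.82]); t,M=fk(q,s,p)
def go(n,dt,dr,tag):
    global q,t,M
    for i in range(n):
        t=t+M@(np.array(dt)/100); M=M@R.from_rotvec(dr).as_matrix(); q,e=ik(t,M,q,.02)
        if i%5==4 or i==n-1: print(tag,i,q.round(2).tolist(),"e",round(e,3),t.round(2))
import sys
z=M[:,2]
# pitch back 0.3 and lift
go(5,[2,0,-1],[0,-.06,0],"pre")
go(35,[0,0,0],[0,0,-.18],"roll")
E
python3 sim.py
```

```text
pre 4 [-0.3, -0.32, -0.04, 1.89, 0.41, 0.82, -2.13] e 0.0 [0.54 0.06 0.57]
roll 4 [-0.49, -0.32, 0.09, 1.89, 0.51, 0.85, -1.31] e 0.0 [0.54 0.06 0.57]
roll 9 [-0.68, -0.33, 0.22, 1.89, 0.6, 0.89, -0.48] e 0.0 [0.54 0.06 0.57]
roll 14 [-0.86, -0.35, 0.34, 1.89, 0.69, 0.93, 0.35] e 0.0 [0.54 0.06 0.57]
roll 19 [-1.02, -0.38, 0.44, 1.89, 0.77, 0.98, 1.19] e 0.0 [0.54 0.06 0.57]
roll 24 [-1.02, -0.38, 0.44, 1.89, 0.77, 0.98, 2.09] e 0.0 [0.54 0.06 0.57]
roll 29 [-1.2, -0.38, 0.52, 1.9, 0.92, 1.05, 2.81] e 0.105 [0.54 0.06 0.57]
roll 34 [0.03, -0.34, -0.28, 2.25, 1.7, 0.2, 2.81] e 0.682 [0.54 0.06 0.57]
```

```bash
cat > plan.py <<'E'
from ik import *
t0=np.array([.602,.0346]); ty=-.0449
def tcp(jaw,phi,pitch,wp,z):  # jaw xy in tiers, phi yaw rel tiers, tool pitch, wrench pitch, grip z -> world TCP
    M=pose(pitch,1,ty+phi); w=rz(ty+phi).as_matrix()@np.array([np.cos(wp),0,-np.sin(wp)])
    j=np.r_[t0+rz(ty).as_matrix()[:2,:2]@np.array(jaw),0]; g=j-.1*w; g[2]=z
    return g+.019*M[:,2],M
keys=[("grasp",(.127,.035),.01,.15,0,.257),("pre",(.06,.035),.01,.15,0,.262),("half",(.06,.035),.3,.15,0,.272),("out",(-.07,0),.7,.15,0,.275),("down",(-.07,-.1),.7,.32,.17,.170),
("beside",(.105,-.12),.35,.32,.17,.170),("round",(.105,-.02),.35,.32,.17,.170),("drawn",(-.055,-.02),.75,.32,.17,.170),("free",(-.0,-.11),.75,.32,.17,.17),("back",(-.07,-.13),.75,.32,.17,.17),("up",(-.07,-.1),.75,.15,0,.285),("place",(.08,-.04),.4,.15,0,.26),("retreat",(.0,-.04),.4,.15,0,.265)]
if __name__=="__main__":
  for start in ([0.04,0.56,-0.34,2.33,2.87,1.2,1.78],[-0.98,0.68,0.73,2.34,2.84,1.05,1.18],[-.5,.6,.2,2.33,2.85,1.1,1.5]):
    q=np.array(start); print()
    for n,*a in keys:
        t,M=tcp(*a); q,e=ik(t,M,q,.02); o,el,w,_,_=fk(q,s,p,1)
        print(n,"tcp",t.round(3),"q",q.round(2).tolist(),"e",round(e,3),"W",w.round(2),"el",el.round(2))
E
python3 plan.py
```

```text
grasp tcp [0.649 0.067 0.254] q [0.05, 0.55, -0.34, 2.33, 2.87, 1.19, 1.77] e 0.0 W [0.33 0.08 0.3 ] el [ 0.26 -0.03  0.79]
pre tcp [0.582 0.07  0.259] q [0.02, 0.51, -0.37, 2.46, 2.82, 1.29, 1.76] e 0.0 W [0.27 0.08 0.31] el [ 0.24 -0.02  0.8 ]
half tcp [0.585 0.046 0.269] q [0.26, 0.45, -0.19, 2.46, 3.55, 1.17, 1.51] e 0.001 W [ 0.28 -0.03  0.32] el [ 0.2  -0.06  0.82]
out tcp [ 0.468 -0.012  0.272] q [-0.26, 0.78, 1.01, 2.44, 4.32, 1.96, 1.12] e 0.002 W [ 0.22 -0.2   0.32] el [0.35 0.07 0.72]
down tcp [ 0.464 -0.111  0.164] q [-0.08, 1.06, 1.0, 2.3, 4.32, 1.99, 1.19] e 0.081 W [ 0.22 -0.28  0.26] el [0.45 0.01 0.61]
beside tcp [ 0.625 -0.114  0.164] q [-0.28, 0.92, 0.85, 2.23, 3.87, 1.52, 0.91] e 0.0 W [ 0.33 -0.21  0.26] el [0.4  0.09 0.67]
round tcp [ 0.629 -0.014  0.164] q [-0.48, 0.85, 0.77, 2.3, 3.69, 1.38, 0.96] e 0.0 W [ 0.34 -0.11  0.26] el [0.35 0.16 0.7 ]
drawn tcp [ 0.485 -0.035  0.164] q [-0.18, 0.97, 0.92, 2.33, 4.32, 1.89, 1.2] e 0.0 W [ 0.25 -0.23  0.26] el [0.42 0.05 0.65]
free tcp [ 0.536 -0.127  0.164] q [-0.09, 1.06, 0.99, 2.13, 4.32, 1.96, 1.06] e 0.0 W [ 0.3  
[... 3103 characters left out ...]
, 4.32, 1.89, 1.2] e 0.0 W [ 0.25 -0.23  0.26] el [0.42 0.05 0.65]
free tcp [ 0.536 -0.127  0.164] q [-0.09, 1.06, 0.99, 2.13, 4.32, 1.96, 1.06] e 0.0 W [ 0.3  -0.32  0.26] el [0.45 0.02 0.61]
back tcp [ 0.465 -0.144  0.164] q [-0.06, 1.08, 1.01, 2.25, 4.32, 1.99, 1.18] e 0.178 W [ 0.23 -0.31  0.26] el [0.46 0.   0.6 ]
up tcp [ 0.466 -0.115  0.282] q [-0.14, 0.82, 1.06, 2.33, 4.32, 1.99, 1.05] e 0.243 W [ 0.23 -0.27  0.33] el [0.37 0.03 0.71]
place tcp [ 0.604 -0.037  0.257] q [-0.41, 0.75, 0.86, 2.35, 3.81, 1.58, 0.96] e 0.0 W [ 0.31 -0.15  0.3 ] el [0.32 0.12 0.74]
retreat tcp [ 0.524 -0.034  0.262] q [-0.37, 0.72, 0.9, 2.49, 3.9, 1.71, 1.04] e 0.0 W [ 0.23 -0.14  0.31] el [0.32 0.11 0.74]
```

```bash
cat > plan2.py <<'E'
from plan import *
keys=[("grasp",(.127,.035),.01,.15,0,.257),("pre",(.06,.035),.01,.15,0,.262),("half",(.06,.035),-.3,.15,0,.272),("out",(-.07,0),-.6,.15,0,.275),("out2",(-.07,-.08),-.6,.15,0,.275),("down",(-.07,-.08),-.6,.32,.17,.170),
("beside",(.055,-.11),-.5,.32,.17,.170),("round",(.105,-.02),-.5,.32,.17,.170),("drawn",(-.055,.04),-.5,.32,.17,.170),("drawn2",(-.055,.02),-.6,.32,.17,.170),("free",(-.09,-.065),-.6,.32,.17,.17),("up",(-.08,-.065),-.6,.15,0,.285),("place",(.08,0),-.4,.15,0,.26),("retreat",(.0,.03),-.4,.15,0,.265)]
if __name__=="__main__":
  for start in ([0.04,0.56,-0.34,2.33,2.87,1.2,1.78],[-.5,.6,.2,2.33,2.85,1.1,1.5]):
    q=np.array(start); print()
    for n,*a in keys:
        t,M=tcp(*a); q,e=ik(t,M,q,.02); o,el,w,_,_=fk(q,s,p,1)
        print(n,"tcp",t.round(3),"q",q.round(2).tolist(),"e",round(e,3),"W",w.round(2),"el",el.round(2))
  # joint-space route from now to pre
  q0=np.array(env.get_obs()["joint_pos"]); t,M=tcp(*keys[1][1:]); t=t+[-.0,0,.0]; qg,e=ik(t,M,np.array([-.5,.6,.2,2.33,2.85,1.1,1.5]),.02); print("goal",qg.round(2))
  for n in range(9):
    q=q0+(qg-q0)*n/8; o,el,w,tt,MM=fk(q,s,p,1); print(q.round(2).tolist(),"tcp",tt.round(2),"z",MM[:,2].round(2),"cam",MM[:,0].round(2),"W",w.round(2))
E
python3 plan2.py
```

```text
grasp tcp [0.649 0.067 0.254] q [0.05, 0.55, -0.34, 2.33, 2.87, 1.19, 1.77] e 0.0 W [0.33 0.08 0.3 ] el [ 0.26 -0.03  0.79]
pre tcp [0.582 0.07  0.259] q [0.02, 0.51, -0.37, 2.46, 2.82, 1.29, 1.76] e 0.0 W [0.27 0.08 0.31] el [ 0.24 -0.02  0.8 ]
half tcp [0.587 0.094 0.269] q [-0.15, 0.56, -0.53, 2.32, 2.22, 1.43, 1.96] e 0.0 W [0.29 0.2  0.32] el [0.26 0.03 0.79]
out tcp [0.467 0.087 0.272] q [-0.34, 0.59, -0.66, 2.32, 1.7, 1.74, 1.89] e 0.0 W [0.21 0.28 0.32] el [0.27 0.08 0.78]
out2 tcp [0.464 0.007 0.272] q [-0.22, 0.52, -0.6, 2.45, 1.82, 1.64, 1.83] e 0.0 W [0.21 0.2  0.32] el [0.24 0.04 0.8 ]
down tcp [0.464 0.006 0.164] q [-0.2, 0.73, -0.55, 2.43, 1.9, 1.57, 1.7] e 0.0 W [0.22 0.19 0.26] el [0.33 0.05 0.74]
beside tcp [ 0.583 -0.036  0.164] q [-0.03, 0.69, -0.39, 2.32, 2.25, 1.32, 1.83] e 0.0 W [0.32 0.12 0.26] el [ 0.32 -0.01  0.76]
round tcp [0.637 0.052 0.164] q [-0.13, 0.74, -0.46, 2.14, 2.09, 1.35, 1.97] e 0.0 W [0.38 0.21 0.26] el [0.34 0.03 0.74]
drawn tcp [0.48  0.119 0.164] q [-0.36, 0.76, -0.61, 2.3, 1.82, 1.6, 1.79] e 0.0 W [0.22 0.28 0.26] el [0.33 0.11 0.73]
drawn
[... 2827 characters left out ...]
am [-0.12  0.71 -0.7 ] W [0.28 0.07 0.49]
[-0.16, 0.05, -0.14, 2.38, 1.9, 0.7, -0.65] tcp [ 0.54 -0.06  0.3 ] z [ 0.78 -0.43 -0.45] cam [-0.48  0.05 -0.88] W [0.29 0.07 0.45]
[-0.25, 0.16, -0.06, 2.4, 2.12, 0.82, -0.11] tcp [ 0.56 -0.06  0.29] z [ 0.83 -0.43 -0.36] cam [-0.56 -0.64 -0.53] W [0.29 0.08 0.41]
[-0.35, 0.27, 0.03, 2.42, 2.34, 0.95, 0.43] tcp [ 0.57 -0.04  0.29] z [ 0.89 -0.36 -0.27] cam [-0.34 -0.93  0.14] W [0.29 0.08 0.37]
[-0.44, 0.38, 0.11, 2.44, 2.56, 1.08, 0.97] tcp [0.58 0.01 0.28] z [ 0.95 -0.23 -0.2 ] cam [-0.   -0.66  0.75] W [0.28 0.08 0.34]
[-0.54, 0.49, 0.19, 2.46, 2.78, 1.2, 1.51] tcp [0.58 0.07 0.26] z [ 0.99 -0.03 -0.15] cam [ 0.15 -0.01  0.99] W [0.27 0.08 0.31]
```

```bash
cat > route.py <<'E'
from plan2 import *
import sys
n=int(sys.argv[1])  # rows remaining
o=env.get_obs(); q0=np.array(o["joint_pos"]); t,M=tcp((.048,.035),.01,.15,0,.275); qg,e=ik(t,M,np.array([-.5,.6,.2,2.33,2.85,1.1,1.5]),.02); print("goal",qg.round(2),e,t)
prev=(np.array(o["tool_pos"]),R.from_quat(o["eef_rot"]).as_matrix())
f0=fk(q0,s,p)[0]-prev[0]
for k in range(1,n+1):
    u=k/n; tt,MM=fk(q0+(qg-q0)*u,s,p); tt=tt-f0*(1-u); tt=tt-np.array([.025*4*u*(1-u),0,0])
    d=prev[1].T@(tt-prev[0])*100; r=R.from_matrix(prev[1].T@MM).as_rotvec()
    d=d.round(1); r=r.round(2); prev=(prev[0]+prev[1]@(d/100),prev[1]@R.from_rotvec(r).as_matrix())
    if k<=10: print(f'{{"claw":0.5,"translation":{d.tolist()},"rotation":{r.tolist()}}},', end="")
print(); print(prev[0].round(3))
E
python3 route.py 38
```

```text
goal [-0.55  0.43  0.19  2.49  2.77  1.18  1.54] 9.662278044935594e-05 [0.5703587  0.07024402 0.27216068]
{"claw":0.5,"translation":[-1.3, 0.9, 0.3],"rotation":[-0.07, -0.03, -0.18]},{"claw":0.5,"translation":[-1.4, 0.6, 0.3],"rotation":[-0.01, -0.03, -0.15]},{"claw":0.5,"translation":[-1.4, 0.4, 0.4],"rotation":[-0.01, -0.02, -0.16]},{"claw":0.5,"translation":[-1.3, 0.2, 0.4],"rotation":[-0.01, -0.03, -0.16]},{"claw":0.5,"translation":[-1.4, 0.0, 0.5],"rotation":[-0.0, -0.03, -0.15]},{"claw":0.5,"translation":[-1.2, -0.1, 0.4],"rotation":[-0.01, -0.02, -0.16]},{"claw":0.5,"translation":[-1.1, -0.4, 0.5],"rotation":[0.0, -0.03, -0.16]},{"claw":0.5,"translation":[-1.0, -0.4, 0.5],"rotation":[0.0, -0.02, -0.17]},{"claw":0.5,"translation":[-0.8, -0.6, 0.4],"rotation":[0.01, -0.02, -0.16]},{"claw":0.5,"translation":[-0.7, -0.6, 0.5],"rotation":[-0.0, -0.02, -0.16]},
[0.571 0.07  0.272]
```

```bash
python3 -m crank '[{"claw":0.5,"translation":[-1.3,0.8,0.3],"rotation":[-0.04,-0.03,-0.16]},{"claw":0.5,"translation":[-1.4,0.6,0.3],"rotation":[-0.02,-0.03,-0.16]},{"claw":0.5,"translation":[-1.4,0.4,0.4],"rotation":[-0.02,-0.02,-0.16]},{"claw":0.5,"translation":[-1.3,0.2,0.4],"rotation":[-0.01,-0.03,-0.16]},{"claw":0.5,"translation":[-1.4,0,0.5],"rotation":[0,-0.03,-0.16]},{"claw":0.5,"translation":[-1.2,-0.1,0.4],"rotation":[-0.01,-0.02,-0.16]},{"claw":0.5,"translation":[-1.1,-0.4,0.5],"rotation":[0,-0.03,-0.16]},{"claw":0.5,"translation":[-1,-0.4,0.5],"rotation":[0,-0.02,-0.16]},{"claw":0.5,"translation":[-0.8,-0.6,0.4],"rotation":[0.01,-0.02,-0.16]},{"claw":0.5,"translation":[-0.7,-0.6,0.5],"rotation":[0,-0.02,-0.16]}]'; python3 st.py; python3 route.py 28
```

```text
time_s: 8.25
tool_pos: [0.5046, -0.0201, 0.355]
eef_rot: [0.664, 0.569, 0.241, 0.421]
ft_force: [0.2, -0.2, -0.5]
gripper_width: 0.501
8.25 q [0.09, -0.26, -0.39, 2.4, 1.35, 0.47, -1.58] p [0.5046, -0.0201, 0.355] F [0.2, -0.2, -0.5] w 0.501
[[0.236, 0.553, 0.799], [0.958, 0.003, -0.285], [-0.16, 0.833, -0.529]]
goal [-0.55  0.43  0.19  2.49  2.77  1.18  1.54] 9.662278044935594e-05 [0.5703587  0.07024402 0.27216068]
{"claw":0.5,"translation":[-0.7, -0.7, 0.3],"rotation":[0.02, -0.06, -0.18]},{"claw":0.5,"translation":[-0.5, -0.7, 0.3],"rotation":[0.0, -0.02, -0.16]},{"claw":0.5,"translation":[-0.3, -0.7, 0.3],"rotation":[0.01, -0.01, -0.16]},{"claw":0.5,"translation":[-0.2, -0.6, 0.4],"rotation":[0.0, -0.02, -0.16]},{"claw":0.5,"translation":[-0.1, -0.6, 0.3],"rotation":[0.01, -0.02, -0.17]},{"claw":0.5,"translation":[0.1, -0.4, 0.4],"rotation":[0.0, -0.01, -0.16]},{"claw":0.5,"translation":[0.1, -0.4, 0.3],"rotation":[0.01, -0.02, -0.17]},{"claw":0.5,"translation":[0.1, -0.2, 0.4],"rotation":[0.0, -0.01, -0.16]},{"claw":0.5,"translation":[0.1, -0.2, 0.3],"rotation":[0.01, -0.02, -0.17]},{"claw":0.5,"translation":[0.1, 0.0, 0.4],"rotation":[0.0, -0.02, -0.16]},
[0.57  0.07  0.272]
```

Tracking well, so I'll carry on along the route.

```bash
python3 -m crank '[{"claw":0.5,"translation":[-0.7,-0.7,0.3],"rotation":[0.02,-0.05,-0.17]},{"claw":0.5,"translation":[-0.5,-0.7,0.3],"rotation":[0,-0.03,-0.17]},{"claw":0.5,"translation":[-0.3,-0.7,0.3],"rotation":[0.01,-0.01,-0.16]},{"claw":0.5,"translation":[-0.2,-0.6,0.4],"rotation":[0,-0.02,-0.16]},{"claw":0.5,"translation":[-0.1,-0.6,0.3],"rotation":[0.01,-0.02,-0.17]},{"claw":0.5,"translation":[0.1,-0.4,0.4],"rotation":[0,-0.01,-0.16]},{"claw":0.5,"translation":[0.1,-0.4,0.3],"rotation":[0.01,-0.02,-0.17]},{"claw":0.5,"translation":[0.1,-0.2,0.4],"rotation":[0,-0.01,-0.16]},{"claw":0.5,"translation":[0.1,-0.2,0.3],"rotation":[0.01,-0.02,-0.17]},{"claw":0.5,"translation":[0.1,0,0.4],"rotation":[0,-0.02,-0.16]}]'; python3 st.py; python3 route.py 18
```

```text
time_s: 9.5
tool_pos: [0.4995, -0.0662, 0.3137]
eef_rot: [0.066, 0.844, -0.225, 0.483]
ft_force: [-0.0, -0.2, 0.5]
gripper_width: 0.502
9.5 q [0.1, -0.11, -0.45, 2.49, 1.73, 0.74, -0.38] p [0.4995, -0.0662, 0.3137] F [-0.0, -0.2, 0.5] w 0.502
[[-0.526, 0.329, 0.784], [-0.106, 0.89, -0.444], [-0.844, -0.317, -0.433]]
goal [-0.55  0.43  0.19  2.49  2.77  1.18  1.54] 9.662278044935594e-05 [0.5703587  0.07024402 0.27216068]
{"claw":0.5,"translation":[0.1, -0.1, 0.0],"rotation":[0.04, 0.0, -0.18]},{"claw":0.5,"translation":[0.1, 0.0, 0.1],"rotation":[0.01, -0.01, -0.16]},{"claw":0.5,"translation":[0.0, 0.2, 0.1],"rotation":[0.0, -0.03, -0.16]},{"claw":0.5,"translation":[-0.1, 0.2, 0.2],"rotation":[0.01, -0.02, -0.16]},{"claw":0.5,"translation":[-0.2, 0.3, 0.1],"rotation":[0.01, -0.02, -0.15]},{"claw":0.5,"translation":[-0.4, 0.2, 0.1],"rotation":[0.01, -0.02, -0.16]},{"claw":0.5,"translation":[-0.6, 0.3, 0.2],"rotation":[0.02, -0.03, -0.16]},{"claw":0.5,"translation":[-0.7, 0.2, 0.2],"rotation":[0.02, -0.02, -0.17]},{"claw":0.5,"translation":[-0.9, 0.0, 0.2],"rotation":[0.02, -0.03, -0.16]},{"claw":0.5,"translation":[-0.9, -0.0, 0.2],"rotation":[0.03, -0.02, -0.16]},
[0.57  0.07  0.272]
```

```bash
python3 -m crank '[{"claw":0.5,"translation":[0.1,-0.1,0],"rotation":[0.03,0,-0.17]},{"claw":0.5,"translation":[0.1,0,0.1],"rotation":[0.02,-0.01,-0.17]},{"claw":0.5,"translation":[0,0.2,0.1],"rotation":[0,-0.03,-0.16]},{"claw":0.5,"translation":[-0.1,0.2,0.2],"rotation":[0.01,-0.02,-0.16]},{"claw":0.5,"translation":[-0.2,0.3,0.1],"rotation":[0.01,-0.02,-0.15]},{"claw":0.5,"translation":[-0.4,0.2,0.1],"rotation":[0.01,-0.02,-0.16]},{"claw":0.5,"translation":[-0.6,0.3,0.2],"rotation":[0.02,-0.03,-0.16]},{"claw":0.5,"translation":[-0.7,0.2,0.2],"rotation":[0.02,-0.02,-0.17]},{"claw":0.5,"translation":[-0.9,0,0.2],"rotation":[0.02,-0.03,-0.16]},{"claw":0.5,"translation":[-0.9,0,0.2],"rotation":[0.03,-0.02,-0.16]}]'; python3 st.py; python3 route.py 9
```

```text
time_s: 10.75
tool_pos: [0.5265, -0.0337, 0.2993]
eef_rot: [-0.556, 0.563, -0.56, 0.244]
ft_force: [0.2, -0.0, 0.6]
gripper_width: 0.499
10.75 q [0.09, 0.09, -0.51, 2.56, 2.17, 1.03, 0.82] p [0.5265, -0.0337, 0.2993] F [0.2, -0.0, 0.6] w 0.499
[[-0.262, -0.353, 0.898], [-0.9, -0.247, -0.359], [0.349, -0.902, -0.253]]
goal [-0.55  0.43  0.19  2.49  2.77  1.18  1.54] 9.662278044935594e-05 [0.5703587  0.07024402 0.27216068]
{"claw":0.5,"translation":[-0.7, 0.1, -0.5],"rotation":[0.0, 0.02, -0.16]},{"claw":0.5,"translation":[-0.8, -0.2, -0.3],"rotation":[0.03, -0.02, -0.12]},{"claw":0.5,"translation":[-0.9, -0.3, -0.1],"rotation":[0.04, -0.02, -0.14]},{"claw":0.5,"translation":[-1.0, -0.5, 0.0],"rotation":[0.04, -0.02, -0.13]},{"claw":0.5,"translation":[-1.0, -0.8, 0.3],"rotation":[0.04, -0.02, -0.14]},{"claw":0.5,"translation":[-1.0, -1.0, 0.4],"rotation":[0.04, -0.01, -0.14]},{"claw":0.5,"translation":[-0.8, -1.3, 0.7],"rotation":[0.05, -0.0, -0.14]},{"claw":0.5,"translation":[-0.6, -1.5, 0.8],"rotation":[0.06, -0.0, -0.15]},{"claw":0.5,"translation":[-0.4, -1.6, 1.1],"rotation":[0.05, 0.0, -0.15]},
[0.571 0.07  0.272]
```

```bash
python3 -m crank '[{"claw":0.5,"translation":[-0.7,0.1,0],"rotation":[0,0.02,-0.16]},{"claw":0.5,"translation":[-0.8,-0.2,0.1],"rotation":[0.03,-0.02,-0.13]},{"claw":0.5,"translation":[-0.9,-0.3,0.1],"rotation":[0.04,-0.02,-0.14]},{"claw":0.5,"translation":[-1,-0.5,0.1],"rotation":[0.04,-0.02,-0.13]},{"claw":0.5,"translation":[-1,-0.8,0.3],"rotation":[0.04,-0.02,-0.14]},{"claw":0.5,"translation":[-1,-1,0.4],"rotation":[0.04,-0.01,-0.14]},{"claw":0.5,"translation":[-0.8,-1.3,0.5],"rotation":[0.05,0,-0.14]},{"claw":0.5,"translation":[-0.6,-1.5,0.5],"rotation":[0.06,0,-0.15]},{"claw":0.5,"translation":[-0.4,-1.6,0.5],"rotation":[0.05,0,-0.15]},{"claw":0.5,"translation":[0,0,0],"rotation":[0,0,0]}]'; python3 st.py
python3 - <<'E'
from h import *
c=env.capture("wrist"); save(c,"w1.png")
for n in ("wrench_grip","wrench_jaw","wrench_tip","middle_edge","lens_mid"): print(n,[(np.round(x["at"],1).tolist(),round(x["score"],2)) for x in env.spot_point(c,n)[:2]])
for n,z in (("wrench_grip",.251),("wrench_jaw",.251),("wrench_tip",.251),("middle_edge",.242),("lens_mid",.164)):
    r=env.spot_point(c,n)
    if r: print(n,atz(c,r[0]["at"],z).round(4))
print("pred grip px",proj(c,(.6307,.0674,.260)),"tip",proj(c,(.772,.0914,.26)))
E
```

```text
time_s: 12.0
tool_pos: [0.5711, 0.0635, 0.2726]
eef_rot: [0.759, -0.028, 0.65, 0.009]
ft_force: [-0.3, -0.6, 0.0]
gripper_width: 0.499
12.0 q [0.17, 0.34, -0.61, 2.55, 2.63, 1.23, 1.87] p [0.5711, 0.0635, 0.2726] F [-0.3, -0.6, 0.0] w 0.499
[[0.153, -0.054, 0.987], [-0.032, -0.998, -0.05], [0.988, -0.024, -0.155]]
wrench_grip [([302.5, 277.8], 0.88)]
wrench_jaw [([305.4, 209.7], 0.97)]
wrench_tip [([273.6, 187.9], 0.63)]
middle_edge [([373.1, 318.6], 0.92)]
lens_mid [([306.0, 207.2], 0.39)]
wrench_grip [0.631  0.0709 0.251 ]
wrench_jaw [0.7243 0.0677 0.251 ]
wrench_tip [0.7739 0.0947 0.251 ]
middle_edge [0.6037 0.0352 0.242 ]
lens_mid [0.9267 0.0671 0.164 ]
pred grip px [308.13451736 264.19227288] tip [276.44982074 178.71911088]
```

View pics/w1.png

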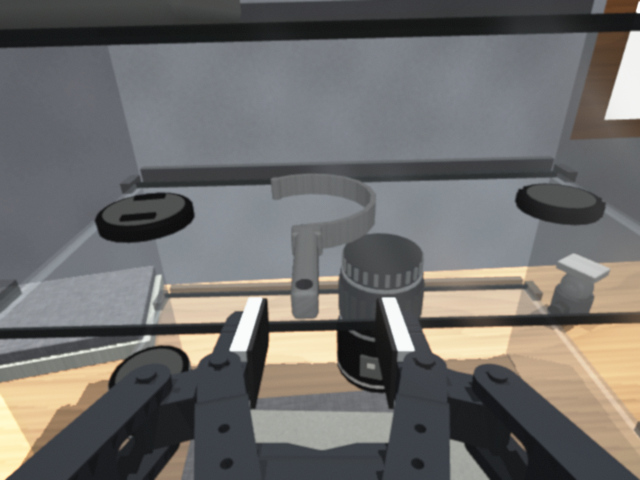

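The wrist view shows the handle at (305,275) between the fingers, the jaw at (325,210) opening left, and the lens at (380,310) below it to the right. This agrees with my measurements, so I'm going in to grasp.

```bash
python3 -m crank '[{"claw":0.5,"translation":[-0.1,-0.2,1.6],"rotation":[0.015,0,0]},{"claw":0.5,"translation":[-0.1,-0.2,1.6],"rotation":[0,0,0]},{"claw":0.5,"translation":[-0.1,-0.2,1.6],"rotation":[0,0,0]},{"claw":0.5,"translation":[-0.1,-0.2,1.6],"rotation":[0,0,0]},{"claw":0.5,"translation":[-0.1,-0.1,1.6],"rotation":[0,0,0]},{"claw":0.5,"translation":[0,0,0],"rotation":[0,0,0]},{"claw":1,"translation":[0,0,0],"rotation":[0,0,0]},{"claw":1,"translation":[0,0,0],"rotation":[0,0,0]},{"claw":1,"translation":[0,0,0],"rotation":[0,0,0]},{"claw":1,"translation":[0,0,0],"rotation":[0,0,0]}]'; python3 st.py
```

```text
time_s: 13.8
tool_pos: [0.6494, 0.0696, 0.256]
eef_rot: [0.759, -0.023, 0.65, 0.003]
ft_force: [-1.2, 0.2, -0.1]
gripper_width: 0.152
13.8 q [0.19, 0.47, -0.56, 2.38, 2.73, 1.18, 1.91] p [0.6494, 0.0696, 0.256] F [-1.2, 0.2, -0.1] w 0.152
[[0.153, -0.039, 0.988], [-0.03, -0.999, -0.034], [0.988, -0.025, -0.154]]
```

```bash
cat > rows.py <<'E'
# usage: rows.py n  jx jy phi wpitch gripz   (tiers frame, m/rad)
from ik import *
import sys
Wg=np.array([.631,.0696,.251]); Wr=rz(-.035).as_matrix()
G=R.from_quat(np.load("grasp.npy")[3:]).as_matrix(); gt=np.load("grasp.npy")[:3]
A=G.T@Wr; b=G.T@(Wg-gt)     # wrench in tool
t0=np.array([.602,.0346,0]); ty=-.0449; TR=rz(ty).as_matrix()
def state():
    o=env.get_obs(); M=R.from_quat(o["eef_rot"]).as_matrix(); t=np.array(o["tool_pos"])
    W=M@A; g=t+M@b; j=g+.1*W[:,0]; jt=TR.T@(j-t0); Wt=TR.T@W
    return np.r_[jt[:2],np.arctan2(Wt[1,0],Wt[0,0]),-np.arcsin(Wt[2,0]),g[2]],t,M,o
def cmd(a):
    W=TR@rz(a[2]).as_matrix()@ry(a[3]).as_matrix(); j=TR@np.r_[a[:2],0]+t0; g=j-.1*W[:,0]; g[2]=a[4]; M=W@A.T; return g-M@b,M
if __name__=="__main__":
    a,t,M,o=state(); print("now jaw %.3f %.3f phi %.3f wp %.3f gz %.3f"%tuple(a),"t",o["time_s"],"q",np.round(o["joint_pos"],2).tolist(),"w",round(float(o["gripper_width"]),3),"F",np.round(o["ft_force"],1))
    if len(sys.argv)>1:
        n=int(sys.argv[1]); g=np.array([float(x) for x in sys.argv[2:7]])
        q=np.array(o["joint_pos"])
        for k in range(1,n+1):
            tt,MM=cmd(a+(g-a)*k/n); d=(M.T@(tt-t)*100).round(1); r=R.from_matrix(M.T@MM).as_rotvec().round(2); q,e=ik(tt,MM,q,.02)
            t=t+M@(d/100); M=M@R.from_rotvec(r).as_matrix(); print(d.tolist(),r.tolist())
        print("end q",q.round(2).tolist(),round(e,3))
E
python3 - <<'E'
from h import *
o=env.get_obs(); np.save("grasp.npy",np.r_[o["tool_pos"],o["eef_rot"]])
E
python3 -m crank '[{"claw":1,"translation":[0.5,0,-0.1],"rotation":[0,0,0]},{"claw":1,"translation":[0.5,0,-0.1],"rotation":[0,0,0]},{"claw":1,"translation":[0.5,0,-0.1],"rotation":[0,0,0]},{"claw":1,"translation":[0.5,0,-0.1],"rotation":[0,0,0]},{"claw":1,"translation":[0,0,0],"rotation":[0,0,0]},{"claw":1,"translation":[0,0,0],"rotation":[0,0,0]},{"claw":1,"translation":[0,0,-1],"rotation":[0,0,0]},{"claw":1,"translation":[0,0,-1.5],"rotation":[0,0,0]},{"claw":1,"translation":[0,0,-1.5],"rotation":[0,0,0]},{"claw":1,"translation":[0,0,0],"rotation":[0,0,0]}]'; python3 rows.py 10 -.075 0 -.6 0 .285
```

```text
time_s: 15.05
tool_pos: [0.608, 0.0708, 0.2827]
eef_rot: [0.759, -0.022, 0.65, 0.003]
ft_force: [0.3, 0.6, -1.0]
gripper_width: 0.158
now jaw 0.086 0.037 phi 0.011 wp 0.000 gz 0.278 t 15.05 q [0.19, 0.35, -0.59, 2.47, 2.67, 1.15, 1.89] w 0.158 F [ 0.3  0.6 -1. ]
[-0.2, -0.1, -1.6] [-0.06, 0.0, 0.01]
[-0.1, -0.1, -1.6] [-0.06, 0.0, 0.01]
[-0.2, 0.1, -1.5] [-0.06, 0.0, 0.01]
[-0.2, 0.1, -1.5] [-0.06, 0.01, 0.01]
[-0.1, 0.2, -1.4] [-0.06, -0.0, 0.01]
[-0.2, 0.3, -1.5] [-0.06, -0.0, 0.01]
[-0.1, 0.5, -1.3] [-0.06, 0.0, 0.01]
[-0.1, 0.4, -1.3] [-0.06, 0.0, 0.01]
[-0.1, 0.6, -1.2] [-0.06, 0.0, 0.01]
[-0.1, 0.7, -1.2] [-0.06, 0.01, 0.01]
end q [-0.22, 0.58, -0.81, 2.33, 1.7, 1.79, 1.91] 0.0
```

```bash
python3 - <<'E'
from h import *
c=env.capture("wrist"); save(c,"w2.png")
E
```

```text
(no output)
```

View pics/w2.png

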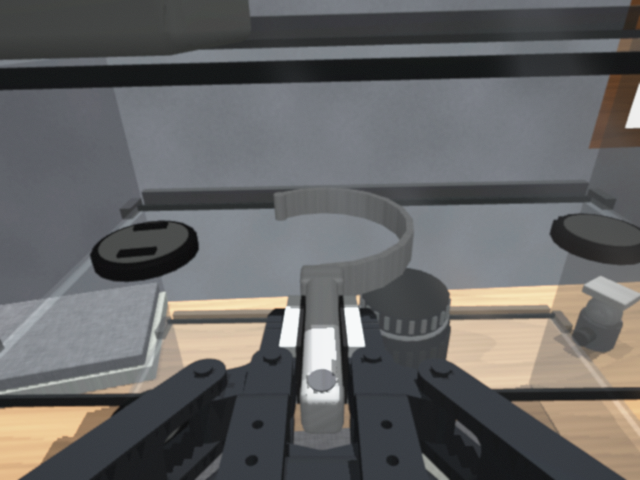

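The wrench is held level with the jaw at (340,235), and the lens top is at (405,297) below. Now I'll draw the wrench out while yawing.

```bash
python3 - <<'E'
from h import *
c=env.capture("wrist"); print("lens top ->",atz(c,(405,297),.222).round(4), "pred px",proj(c,(.7067,.0095,.222)).round(0))
E
python3 -m crank '[{"claw":1,"translation":[-0.2,-0.1,-1.6],"rotation":[-0.06,0,0.01]},{"claw":1,"translation":[-0.1,-0.1,-1.6],"rotation":[-0.06,0,0.01]},{"claw":1,"translation":[-0.2,0.1,-1.5],"rotation":[-0.06,0,0.01]},{"claw":1,"translation":[-0.2,0.1,-1.5],"rotation":[-0.06,0,0.01]},{"claw":1,"translation":[-0.1,0.2,-1.4],"rotation":[-0.06,0,0.01]},{"claw":1,"translation":[-0.2,0.3,-1.5],"rotation":[-0.06,0,0.01]},{"claw":1,"translation":[-0.1,0.5,-1.3],"rotation":[-0.06,0,0.01]},{"claw":1,"translation":[-0.1,0.4,-1.3],"rotation":[-0.06,0,0.01]},{"claw":1,"translation":[-0.1,0.6,-1.2],"rotation":[-0.06,0,0.01]},{"claw":1,"translation":[-0.1,0.7,-1.2],"rotation":[-0.06,0,0.01]}]'; python3 rows.py 10 -.075 -.08 -.6 .17 .172
```

```text
lens top -> [0.6989 0.0115 0.222 ] pred px [405. 290.]
time_s: 16.4
tool_pos: [0.4631, 0.0872, 0.2905]
eef_rot: [0.722, -0.252, 0.614, 0.196]
ft_force: [0.0, 0.0, -1.6]
gripper_width: 0.152
now jaw -0.074 -0.000 phi -0.601 wp 0.017 gz 0.286 t 16.4 q [-0.24, 0.41, -0.81, 2.38, 1.55, 1.72, 1.99] w 0.152 F [ 0.   0.  -1.6]
[-1.1, 0.7, 0.6] [-0.0, -0.02, -0.0]
[-1.0, 0.7, 0.7] [-0.0, -0.01, -0.0]
[-1.0, 0.7, 0.7] [-0.0, -0.02, -0.0]
[-1.0, 0.7, 0.7] [-0.0, -0.01, -0.0]
[-1.1, 0.7, 0.7] [-0.0, -0.02, -0.0]
[-1.0, 0.6, 0.8] [-0.0, -0.01, -0.0]
[-0.9, 0.7, 0.7] [-0.0, -0.02, -0.0]
[-1.0, 0.7, 0.8] [-0.0, -0.01, -0.0]
[-1.0, 0.7, 0.8] [-0.0, -0.02, -0.0]
[-0.9, 0.7, 0.8] [-0.0, -0.01, -0.0]
end q [-0.16, 0.71, -0.61, 2.44, 1.89, 1.58, 1.71] 0.0
```

```bash
python3 -m crank '[{"claw":1,"translation":[-1.1,0.7,0.6],"rotation":[0,-0.02,0]},{"claw":1,"translation":[-1,0.7,0.7],"rotation":[0,-0.01,0]},{"claw":1,"translation":[-1,0.7,0.7],"rotation":[0,-0.02,0]},{"claw":1,"translation":[-1,0.7,0.7],"rotation":[0,-0.01,0]},{"claw":1,"translation":[-1.1,0.7,0.7],"rotation":[0,-0.02,0]},{"claw":1,"translation":[-1,0.6,0.8],"rotation":[0,-0.01,0]},{"claw":1,"translation":[-0.9,0.7,0.7],"rotation":[0,-0.02,0]},{"claw":1,"translation":[-1,0.7,0.8],"rotation":[0,-0.01,0]},{"claw":1,"translation":[-1,0.7,0.8],"rotation":[0,-0.02,0]},{"claw":1,"translation":[-0.9,0.7,0.8],"rotation":[0,-0.01,0]}]'; python3 rows.py 10 .055 -.112 -.5 .17 .172
python3 - <<'E'
from h import *
c=env.capture("wrist"); save(c,"w3.png"); d=env.capture("scene"); e=env.capture("top")
for n in ("wrench_jaw","wrench_tip","wrench_grip","lens_mid"):
    for x in (c,d,e):
        r=env.spot_point(x,n); z={"lens_mid":.164,"wrench_grip":.172}.get(n,.155)
        if r: print(n,np.round(r[0]["at"],0),round(r[0]["score"],2),atz(x,r[0]["at"],z).round(3))
from rows import *
a,t,M,o=state(); W=M@A; g=t+M@b; print("pred grip",g.round(3),"jaw",(g+.1*W[:,0]).round(3),"tip",(g+W@[.141,.029,0]).round(3), "px tip",proj(c,g+W@[.141,.029,0]).round(0))
E
```

```text
time_s: 17.65
tool_pos: [0.4612, 0.0053, 0.1733]
eef_rot: [0.766, -0.265, 0.558, 0.176]
ft_force: [-0.2, 0.1, -1.7]
gripper_width: 0.158
now jaw -0.074 -0.081 phi -0.594 wp 0.167 gz 0.171 t 17.65 q [-0.12, 0.58, -0.71, 2.52, 1.75, 1.58, 1.77] w 0.158 F [-0.2  0.1 -1.7]
[0.4, -0.4, 1.2] [0.01, -0.0, -0.01]
[0.4, -0.4, 1.2] [0.01, -0.0, 0.0]
[0.4, -0.3, 1.1] [0.01, -0.0, -0.0]
[0.4, -0.4, 1.2] [0.01, -0.0, -0.0]
[0.3, -0.3, 1.2] [0.0, -0.0, -0.01]
[0.4, -0.4, 1.2] [0.01, -0.0, -0.0]
[0.4, -0.3, 1.2] [0.01, -0.0, -0.0]
[0.4, -0.3, 1.2] [0.01, -0.0, -0.01]
[0.4, -0.3, 1.2] [0.01, -0.0, 0.0]
[0.4, -0.3, 1.2] [0.01, -0.01, -0.0]
end q [0.05, 0.67, -0.47, 2.32, 2.25, 1.33, 1.86] 0.0
wrench_jaw [310. 244.] 0.4 [0.55  0.029 0.155]
wrench_jaw [480. 267.] 0.47 [ 0.504 -0.364  0.155]
wrench_tip [136. 143.] 0.64 [0.729 0.004 0.155]
wrench_tip [351. 232.] 0.75 [ 0.57  -0.056  0.155]
wrench_tip [340. 241.] 0.91 [ 0.574 -0.045  0.155]
wrench_grip [322. 356.] 0.91 [0.446 0.016 0.172]
wrench_grip [316. 297.] 0.71 [0.445 0.013 0.172]
lens_mid [134. 142.] 0.69 [0.71  0.009 0.164]
pred grip [0.446 0.017 0.172] jaw [ 0.525 -0.042  0.156] tip [ 0.575 -0.043  0.149] px tip [278. 206.]
```

View pics/w3.png

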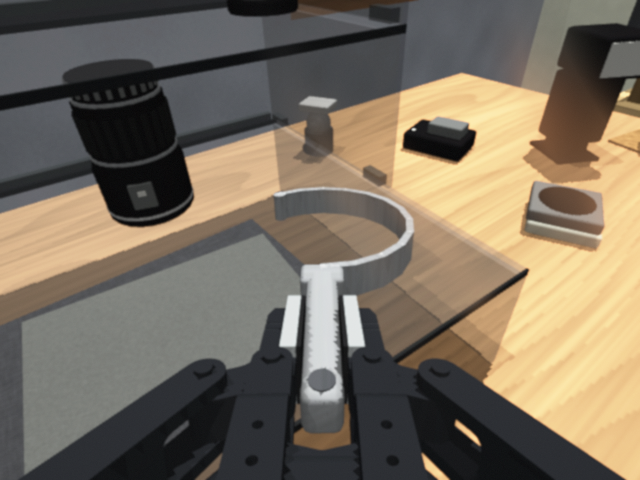

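The wrist view shows the lens standing at (130,145) and the wrench clear of it and the decks. The tip's predicted position agrees with the networks. Now moving in beside the lens.

```bash
python3 -m crank '[{"claw":1,"translation":[0.4,-0.4,1.2],"rotation":[0.01,0,-0.01]},{"claw":1,"translation":[0.4,-0.4,1.2],"rotation":[0.01,0,0]},{"claw":1,"translation":[0.4,-0.4,1.2],"rotation":[0.01,0,0]},{"claw":1,"translation":[0.4,-0.4,1.3],"rotation":[0.01,0,0]},{"claw":1,"translation":[0.4,-0.3,1.3],"rotation":[0,0,-0.01]},{"claw":1,"translation":[0.4,-0.4,1.3],"rotation":[0.01,0,0]},{"claw":1,"translation":[0.4,-0.3,1.3],"rotation":[0.01,0,0]},{"claw":1,"translation":[0.4,-0.3,1.3],"rotation":[0.01,0,-0.01]},{"claw":1,"translation":[0.4,-0.3,1.3],"rotation":[0.01,0,0]},{"claw":1,"translation":[0.4,-0.3,1.2],"rotation":[0.01,0,0]}]'; python3 rows.py 10 .111 -.023 -.5 .17 .172
python3 - <<'E'
from h import *
from rows import *
a,t,M,o=state(); W=M@A; g=t+M@b
c=env.capture("wrist"); d=env.capture("scene"); e=env.capture("top")
for x in (c,d,e):
    r=env.spot_point(x,"lens_mid")
    if r: 
        L=atz(x,r[0]["at"],.164); print(np.round(r[0]["at"],0),round(r[0]["score"],2),L.round(3),"tiers",(TR.T@(L-t0)).round(4),"in wrench",(W.T@(L-g-.1*W[:,0])).round(4)[:2])
im=c["color"][:,:,::-1].copy()
for z,rr in ((.106,.036),(.222,.030)):
    for k in np.linspace(0,6.28,60): cv2.circle(im,tuple(int(v) for v in proj(c,(.707+rr*np.cos(k),.0095+rr*np.sin(k),z))),1,(0,0,255),-1)
for k in np.linspace(-2.9,.6,50): cv2.circle(im,tuple(int(v) for v in proj(c,g+W@[.1+.05*np.cos(k),.05*np.sin(k),.009])),1,(0,255,0),-1)
cv2.imwrite("pics/w4.png",im)
E
```

```text
time_s: 19.65
tool_pos: [0.5906, -0.0407, 0.1732]
eef_rot: [0.777, -0.228, 0.567, 0.149]
ft_force: [-0.3, -0.3, -1.0]
gripper_width: 0.157
now jaw 0.062 -0.114 phi -0.499 wp 0.164 gz 0.171 t 19.65 q [0.09, 0.58, -0.55, 2.38, 2.15, 1.34, 1.93] w 0.157 F [-0.3 -0.3 -1. ]
[-0.0, -1.0, -0.0] [-0.0, -0.0, -0.0]
[-0.0, -1.1, -0.0] [-0.0, -0.0, -0.0]
[-0.1, -1.0, -0.0] [-0.0, -0.0, -0.0]
[0.0, -1.1, -0.0] [-0.0, -0.0, -0.0]
[-0.0, -1.0, -0.0] [-0.0, -0.0, -0.0]
[-0.0, -1.0, -0.0] [-0.0, -0.0, -0.0]
[-0.1, -1.1, -0.0] [-0.0, -0.0, -0.0]
[0.0, -1.0, -0.0] [-0.0, -0.0, -0.0]
[-0.0, -1.1, -0.0] [-0.0, -0.01, -0.0]
[-0.0, -1.0, -0.1] [-0.0, 0.0, -0.0]
end q [-0.03, 0.75, -0.57, 2.14, 2.12, 1.38, 2.01] 0.0
[137. 233.] 0.87 [0.707 0.01  0.164] tiers [ 0.1055 -0.0197  0.164 ] in wrench [-0.0083  0.1042]
[162. 258.] 0.21 [0.542 0.364 0.164] tiers [-0.0745  0.3268  0.164 ] in wrench [-0.3278  0.3221]
```

View pics/w4.png

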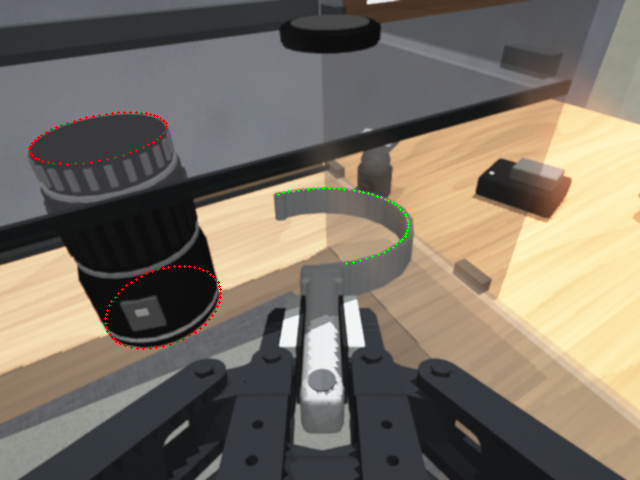

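The overlays sit right on the lens and jaw. The lens is 8 mm behind the jaw centre along the handle and the opening's middle is at −5 mm, so I'll back off 3 mm and slide round it.

```bash
python3 -m crank '[{"claw":1,"translation":[0,-1,-0.3],"rotation":[0,0,0]},{"claw":1,"translation":[0,-1,0],"rotation":[0,0,0]},{"claw":1,"translation":[0,-1,0],"rotation":[0,0,0]},{"claw":1,"translation":[0,-1,0],"rotation":[0,0,0]},{"claw":1,"translation":[0,-1,0],"rotation":[0,0,0]},{"claw":1,"translation":[0,-1,0],"rotation":[0,0,0]},{"claw":1,"translation":[0,-1,0],"rotation":[0,0,0]},{"claw":1,"translation":[0,-1,0],"rotation":[0,0,0]},{"claw":1,"translation":[0,-1,0],"rotation":[0,0,0]},{"claw":1,"translation":[0,-1,0],"rotation":[0,0,0]}]'; python3 rows.py
cat > chk.py <<'E'
from h import *
from rows import *
import sys
a,t,M,o=state(); W=M@A; g=t+M@b
c=env.capture("wrist")
r=env.spot_point(c,"lens_mid")
if r:
    L=atz(c,r[0]["at"],.164); print(np.round(r[0]["at"],0),round(r[0]["score"],2),"tiers",(TR.T@(L-t0)).round(4),"in wrench",(W.T@(L-g-.1*W[:,0])).round(4)[:2])
im=c["color"][:,:,::-1].copy()
if r:
  for z,rr in ((.106,.036),(.222,.030)):
    for k in np.linspace(0,6.28,60): cv2.circle(im,tuple(int(v) for v in proj(c,(L[0]+rr*np.cos(k),L[1]+rr*np.sin(k),z))),1,(0,0,255),-1)
cv2.imwrite("pics/"+sys.argv[1],im)
E
python3 chk.py w5.png
```

```text
time_s: 21.2
tool_pos: [0.6403, 0.0467, 0.1769]
eef_rot: [0.777, -0.228, 0.567, 0.15]
ft_force: [-0.4, 0.7, -2.8]
gripper_width: 0.153
now jaw 0.107 -0.025 phi -0.499 wp 0.164 gz 0.175 t 21.2 q [-0.03, 0.65, -0.59, 2.2, 2.01, 1.39, 2.05] w 0.153 F [-0.4  0.7 -2.8]
```

View pics/w5.png

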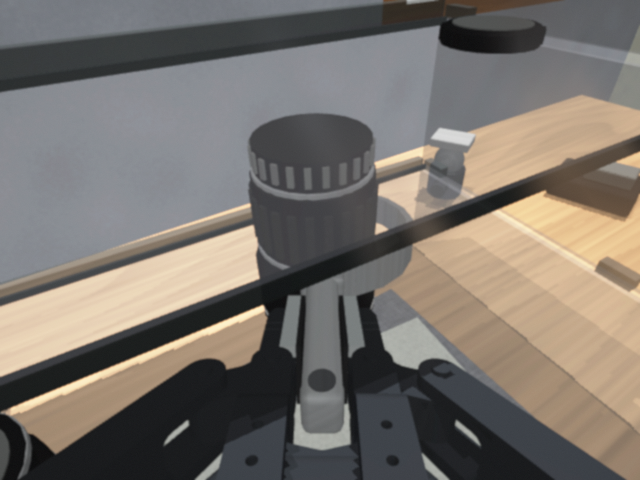

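The lens now stands inside the jaw (top at (312,140)), and the wrist force shows no contact. I'll draw it forward gently, about 8 cm/s and slower at the moment of contact.

```bash
python3 rows.py 20 -.077 .045 -.5 .17 .172
```

```text
now jaw 0.108 -0.024 phi -0.499 wp 0.164 gz 0.175 t 21.3 q [-0.03, 0.65, -0.59, 2.2, 2.01, 1.39, 2.05] w 0.151 F [-0.7 -0.3 -1.4]
[-0.3, 0.1, -0.9] [-0.0, -0.0, -0.0]
[-0.3, 0.2, -0.9] [-0.0, -0.0, -0.0]
[-0.3, 0.1, -1.0] [-0.0, -0.0, -0.0]
[-0.4, 0.2, -0.9] [-0.0, -0.0, -0.0]
[-0.3, 0.1, -0.9] [-0.0, -0.0, -0.0]
[-0.3, 0.2, -0.9] [-0.0, -0.0, -0.0]
[-0.3, 0.1, -1.0] [-0.0, -0.0, -0.0]
[-0.3, 0.2, -0.9] [-0.0, -0.0, -0.0]
[-0.3, 0.1, -0.9] [-0.0, -0.0, -0.0]
[-0.4, 0.1, -0.9] [-0.0, -0.0, -0.0]
[-0.3, 0.2, -0.9] [-0.0, -0.0, -0.0]
[-0.3, 0.1, -1.0] [-0.0, -0.0, -0.0]
[-0.3, 0.2, -0.9] [-0.0, -0.0, -0.0]
[-0.3, 0.1, -0.9] [-0.0, -0.0, -0.0]
[-0.3, 0.2, -0.9] [-0.0, -0.0, -0.0]
[-0.4, 0.1, -1.0] [-0.0, -0.0, -0.0]
[-0.3, 0.2, -0.9] [-0.0, -0.01, -0.0]
[-0.3, 0.1, -0.9] [-0.0, 0.0, -0.0]
[-0.3, 0.1, -0.9] [-0.0, 0.0, -0.0]
[-0.3, 0.2, -0.9] [-0.0, 0.0, -0.0]
end q [-0.31, 0.78, -0.73, 2.33, 1.79, 1.69, 1.77] 0.0
```

```bash
python3 -m crank '[{"claw":1,"translation":[-0.2,0.1,-0.5],"rotation":[0,0,0]},{"claw":1,"translation":[-0.2,0.1,-0.5],"rotation":[0,0,0]},{"claw":1,"translation":[-0.2,0.1,-0.5],"rotation":[0,0,0]},{"claw":1,"translation":[-0.2,0.1,-0.5],"rotation":[0,0,0]},{"claw":1,"translation":[-0.3,0.1,-0.8],"rotation":[0,0,0]},{"claw":1,"translation":[-0.3,0.2,-0.9],"rotation":[0,0,0]},{"claw":1,"translation":[-0.3,0.1,-0.9],"rotation":[0,0,0]},{"claw":1,"translation":[-0.3,0.2,-0.9],"rotation":[0,0,0]},{"claw":1,"translation":[-0.3,0.1,-0.9],"rotation":[0,0,0]},{"claw":1,"translation":[-0.3,0.2,-0.9],"rotation":[0,0,0]}]'; python3 rows.py 13 -.077 .045 -.5 .17 .172; python3 chk.py w6.png
```

```text
time_s: 22.55
tool_pos: [0.5666, 0.0761, 0.1748]
eef_rot: [0.777, -0.228, 0.567, 0.15]
ft_force: [3.6, -1.0, 0.3]
gripper_width: 0.155
now jaw 0.033 0.001 phi -0.499 wp 0.164 gz 0.173 t 22.55 q [-0.12, 0.63, -0.66, 2.3, 1.89, 1.5, 1.96] w 0.155 F [ 3.6 -1.   0.3]
[-0.3, 0.1, -0.9] [-0.0, -0.0, -0.0]
[-0.3, 0.1, -0.8] [-0.0, -0.0, -0.0]
[-0.3, 0.1, -0.9] [-0.0, -0.0, -0.0]
[-0.2, 0.2, -0.8] [-0.0, -0.0, -0.0]
[-0.3, 0.1, -0.9] [-0.0, -0.0, -0.0]
[-0.3, 0.1, -0.8] [-0.0, -0.0, -0.0]
[-0.3, 0.1, -0.9] [-0.0, -0.0, -0.0]
[-0.3, 0.1, -0.8] [-0.0, -0.0, -0.0]
[-0.3, 0.1, -0.9] [-0.0, -0.0, -0.0]
[-0.3, 0.1, -0.8] [-0.0, -0.0, -0.0]
[-0.2, 0.2, -0.9] [-0.0, -0.01, -0.0]
[-0.3, 0.1, -0.8] [-0.0, 0.0, -0.0]
[-0.3, 0.1, -0.9] [-0.0, 0.0, -0.0]
end q [-0.32, 0.78, -0.72, 2.33, 1.79, 1.68, 1.77] 0.0
```

View pics/w6.png

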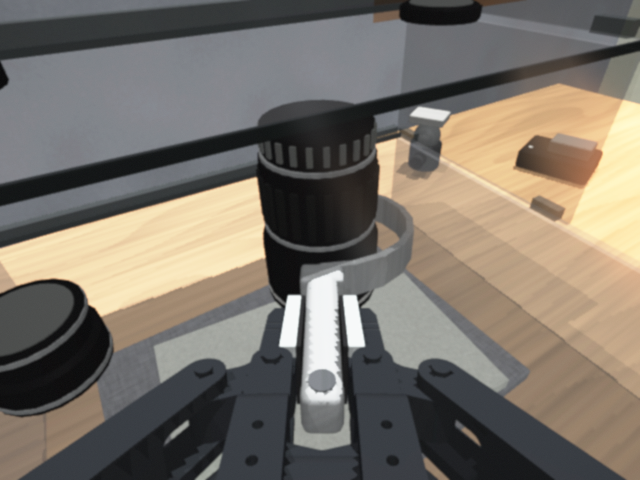

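The lens is following upright in the jaw at (318,200) with about 3.7 N of drag. The tube at (50,345) is well clear. Continuing.

```bash
python3 -m crank '[{"claw":1,"translation":[-0.2,0.1,-0.5],"rotation":[0,0,0]},{"claw":1,"translation":[-0.3,0.1,-0.8],"rotation":[0,0,0]},{"claw":1,"translation":[-0.3,0.1,-0.9],"rotation":[0,0,0]},{"claw":1,"translation":[-0.3,0.2,-0.8],"rotation":[0,0,0]},{"claw":1,"translation":[-0.3,0.1,-0.9],"rotation":[0,0,0]},{"claw":1,"translation":[-0.3,0.1,-0.8],"rotation":[0,0,0]},{"claw":1,"translation":[-0.3,0.1,-0.9],"rotation":[0,0,0]},{"claw":1,"translation":[-0.3,0.1,-0.8],"rotation":[0,0,0]},{"claw":1,"translation":[-0.3,0.1,-0.9],"rotation":[0,0,0]},{"claw":1,"translation":[-0.3,0.1,-0.8],"rotation":[0,0,0]}]';python3 -m crank '[{"claw":1,"translation":[-0.3,0.1,-0.8],"rotation":[0,0,0]},{"claw":1,"translation":[-0.3,0.1,-0.8],"rotation":[0,0,0]},{"claw":1,"translation":[-0.2,0.1,-0.6],"rotation":[0,0,0]},{"claw":1,"translation":[-0.1,0,-0.3],"rotation":[0,0,0]},{"claw":1,"translation":[0,0,0],"rotation":[0,0,0]},{"claw":1,"translation":[0,0,0],"rotation":[0,0,0]},{"claw":1,"translation":[0,0,0],"rotation":[0,0,0]},{"claw":1,"translation":[0,0,0],"rotation":[0,0,0]},{"claw":1,"translation":[0,0,0],"rotation":[0,0,0]},{"claw":1,"translation":[0,0,0],"rotation":[0,0,0]}]'; python3 rows.py; python3 chk.py w7.png
python3 - <<'E'
from h import *
from rows import *
for n in ("scene","top"):
    c=env.capture(n); r=env.spot_point(c,"lens_mid"); m=env.cut_out(c,"lens_mid")
    print(n,[(x["score"],(TR.T@(atz(c,x["at"],.164)-t0)).round(3)) for x in r[:2]])
E
```

```text
time_s: 23.9
tool_pos: [0.4878, 0.1118, 0.1724]
eef_rot: [0.777, -0.228, 0.567, 0.15]
ft_force: [5.0, -2.2, 1.3]
gripper_width: 0.157
time_s: 25.15
tool_pos: [0.464, 0.123, 0.1713]
eef_rot: [0.777, -0.228, 0.567, 0.15]
ft_force: [1.2, -0.5, -2.4]
gripper_width: 0.155
now jaw -0.072 0.043 phi -0.499 wp 0.164 gz 0.169 t 25.15 q [-0.3, 0.66, -0.78, 2.39, 1.66, 1.68, 1.82] w 0.155 F [ 1.2 -0.5 -2.4]
scene []
top [(0.67, array([-0.056,  0.044,  0.164]))]
```

View pics/w7.png

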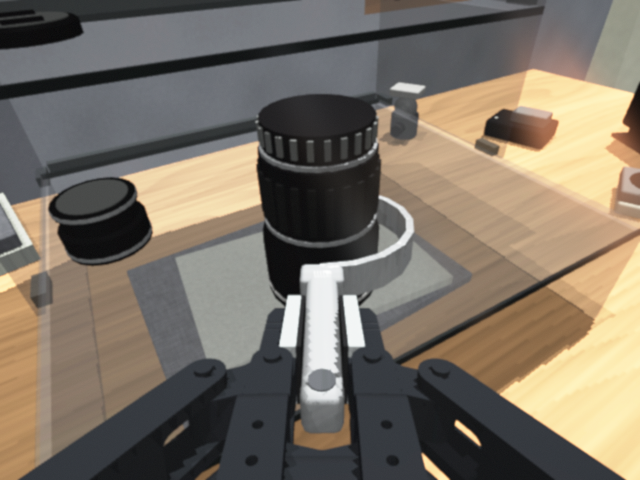

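```bash
python3 - <<'E'
from h import *
from rows import *
a,t,M,o=state(); W=M@A; g=t+M@b
c=env.capture("wrist")
for n,L in (("wrist",atz(c,(317.5,117),.222)),("top",TR@np.array([-.056,.044,.164])+t0)):
    print(n,"tiers",(TR.T@(L-t0)).round(4),"in wrench",(W.T@(np.r_[L[:2],(g+.1*W[:,0])[2]]-g-.1*W[:,0])).round(4)[:2])
c=env.capture("top"); m=env.cut_out(c,"lens_mid")
if m:
    ys,xs=np.nonzero(m[0]["region"]); print(m[0]["score"],xs.min(),xs.max(),ys.min(),ys.max())
    th=np.linspace(0,6.283,73)
    from scipy.optimize import least_squares as LS
    def sil(q):
        P_=np.array([proj(c,(q[0]+rr*np.cos(k),q[1]+rr*np.sin(k),.106+h)) for rr,h in((.036,0),(.036,.044),(.0325,.06),(.030,.116)) for k in th]); return np.r_[P_.min(0),P_.max(0)]
    r=LS(lambda q:sil(q)-[xs.min(),ys.min(),xs.max()+1,ys.max()+1],[.54,.08]); print("fit tiers",(TR.T@(np.r_[r.x,0]-t0)).round(4),r.fun.round(1))
E
```

```text
wrist tiers [-0.0683  0.0413  0.222 ] in wrench [ 0.0043 -0.    ]
top tiers [-0.056  0.044  0.164] in wrench [0.0136 0.0083]
0.81 272 304 237 273
fit tiers [-0.0616  0.0386  0.    ] [ 0.4  0.9 -0.4 -1. ]
```

```bash
python3 rows.py 2 -.058 .035 -.5 .17 .172 | tail -3;  python3 rows.py 2 -.108 -.057 -.5 .17 .172 | tail -1; python3 rows.py 2 -.1 -.06 -.6 .17 .172 | tail -1;
python3 -m crank '[{"claw":1,"translation":[0.1,0,0.4],"rotation":[0,0,0]},{"claw":1,"translation":[0.2,0,0.4],"rotation":[0,0,0]},{"claw":1,"translation":[0.2,0,0.4],"rotation":[0,0,0]},{"claw":1,"translation":[0.1,0,0.3],"rotation":[0,0,0]},{"claw":1,"translation":[0,0,0],"rotation":[0,0,0]},{"claw":1,"translation":[0,0.5,0],"rotation":[0,0,0]},{"claw":1,"translation":[0,0.7,0],"rotation":[0,0,0]},{"claw":1,"translation":[0,0.8,0],"rotation":[0,0,0]},{"claw":1,"translation":[0,1,0],"rotation":[0,0,0]},{"claw":1,"translation":[0,1,0],"rotation":[0,0,0]}]'; python3 rows.py
```

```text
[0.4, 0.0, 0.7] [-0.0, -0.0, -0.0]
[0.4, 0.0, 0.8] [-0.0, -0.01, -0.0]
end q [-0.29, 0.76, -0.68, 2.32, 1.83, 1.63, 1.8] 0.0
end q [-0.23, 0.74, -0.64, 2.52, 1.9, 1.64, 1.63] 0.0
end q [-0.22, 0.74, -0.65, 2.44, 1.8, 1.64, 1.67] 0.0
time_s: 26.95
tool_pos: [0.4564, 0.0798, 0.1713]
eef_rot: [0.777, -0.228, 0.567, 0.15]
ft_force: [-0.6, -0.4, -2.0]
gripper_width: 0.155
now jaw -0.078 -0.000 phi -0.499 wp 0.164 gz 0.169 t 26.95 q [-0.24, 0.62, -0.76, 2.48, 1.7, 1.64, 1.78] w 0.155 F [-0.6 -0.4 -2. ]
```

```bash
python3 -m crank '[{"claw":1,"translation":[0,1,0],"rotation":[0,0,0]},{"claw":1,"translation":[0,1,0],"rotation":[0,0,0]},{"claw":1,"translation":[0,1,0],"rotation":[0,0,0]},{"claw":1,"translation":[0,1,0],"rotation":[0,0,0]},{"claw":1,"translation":[0.1,0.9,0.3],"rotation":[0,0,0]},{"claw":1,"translation":[0.2,0.9,0.5],"rotation":[0,0,0]},{"claw":1,"translation":[0.2,0.9,0.5],"rotation":[0,0,0]},{"claw":1,"translation":[0.2,0.9,0.5],"rotation":[0,0,0]},{"claw":1,"translation":[0.2,0.9,0.4],"rotation":[0,0,0]},{"claw":1,"translation":[0.2,0.9,0.3],"rotation":[0,0,0]}]'; python3 rows.py 10 -.08 -.1 -.5 0 .285; python3 - <<'E'
from h import *
from rows import *
c=env.capture("wrist"); d=env.capture("top"); save(d,"t8.png",(190,180,430,320),3)
for x in (c,d): print([(round(r["score"],2),(TR.T@(atz(x,r["at"],.164)-t0)).round(3)) for r in env.spot_point(x,"lens_mid")[:1]])
E
```

```text
time_s: 28.2
tool_pos: [0.4525, 0.0095, 0.1688]
eef_rot: [0.777, -0.229, 0.564, 0.16]
ft_force: [0.5, -0.2, -1.9]
gripper_width: 0.155
now jaw -0.079 -0.072 phi -0.517 wp 0.162 gz 0.167 t 28.2 q [0.27, 0.92, -1.18, 2.57, 1.95, 2.0, 1.92] w 0.155 F [ 0.5 -0.2 -1.9]
[1.2, 0.3, -0.3] [0.0, 0.02, 0.01]
[1.2, 0.2, -0.2] [0.01, 0.01, 0.0]
[1.2, 0.2, -0.3] [-0.0, 0.02, 0.0]
[1.2, 0.3, -0.2] [0.0, 0.01, 0.0]
[1.2, 0.2, -0.2] [0.0, 0.02, 0.0]
[1.2, 0.2, -0.2] [0.0, 0.02, 0.0]
[1.2, 0.3, -0.1] [0.01, 0.01, 0.0]
[1.2, 0.2, -0.1] [-0.0, 0.02, 0.0]
[1.3, 0.2, -0.1] [0.0, 0.02, 0.0]
[1.2, 0.3, -0.1] [0.0, 0.01, 0.0]
end q [-0.3, 0.36, -0.43, 2.56, 1.92, 1.46, 1.79] 0.007
[(0.93, array([-0.06 ,  0.038,  0.164]))]
[(0.56, array([-0.055,  0.043,  0.164]))]
```

View pics/t8.png

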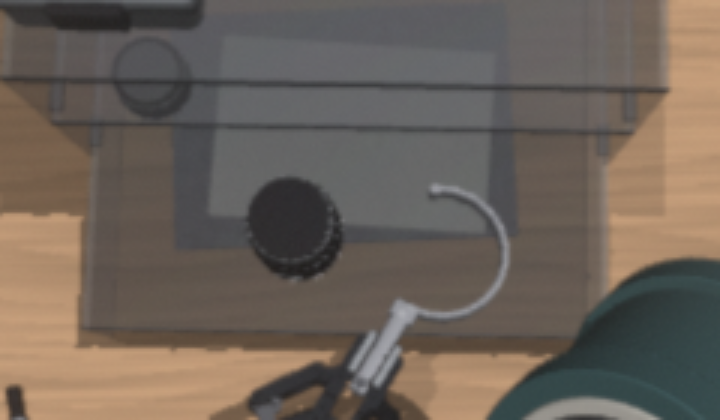

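The lens stands clear at about (−0.06, 0.04) in the tiers frame, with the jaw free to its right. Joints q4 and q6 are near their limits, so I'll yaw the wrench more negative while rising to relieve them.

```bash
python3 rows.py 10 -.078 -.095 -.66 0 .29; python3 -c "
from ik import *
q=env.get_obs()['joint_pos']; print([v.round(2) for v in fk(q,s,p,1)[1:4]])"
```

```text
now jaw -0.080 -0.071 phi -0.517 wp 0.164 gz 0.166 t 28.4 q [0.27, 0.92, -1.18, 2.57, 1.95, 2.0, 1.92] w 0.153 F [ 0.1  0.5 -2.9]
[1.2, 0.1, -0.3] [-0.01, 0.02, 0.02]
[1.3, 0.0, -0.3] [-0.01, 0.01, 0.0]
[1.2, 0.1, -0.2] [-0.02, 0.02, 0.01]
[1.3, 0.0, -0.2] [-0.01, 0.02, -0.0]
[1.2, 0.0, -0.2] [-0.01, 0.01, 0.0]
[1.3, 0.1, -0.2] [-0.02, 0.02, 0.01]
[1.3, 0.0, -0.2] [-0.01, 0.02, -0.0]
[1.2, 0.1, -0.1] [-0.02, 0.01, 0.0]
[1.3, -0.0, -0.1] [-0.01, 0.02, 0.0]
[1.3, 0.0, -0.0] [-0.01, 0.02, 0.01]
end q [0.25, 0.75, -1.13, 2.45, 1.91, 1.99, 1.96] 0.0
[array([ 0.39, -0.13,  0.67]), array([0.17, 0.17, 0.33]), array([ 0.41, -0.01,  0.23])]
```

```bash
python3 -m crank '[{"claw":1,"translation":[0.2,-0.3,0],"rotation":[-0.05,0,0.02]},{"claw":1,"translation":[0.4,-0.3,0],"rotation":[-0.05,0,0.02]},{"claw":1,"translation":[0.8,-0.3,-0.2],"rotation":[-0.05,0,0.02]},{"claw":1,"translation":[1.6,0.2,-0.4],"rotation":[0,0.02,0]},{"claw":1,"translation":[1.6,0.2,-0.3],"rotation":[0,0.02,0]},{"claw":1,"translation":[1.6,0.2,-0.3],"rotation":[0,0.03,0]},{"claw":1,"translation":[1.6,0.2,-0.3],"rotation":[0,0.03,0]},{"claw":1,"translation":[1.6,0.2,-0.2],"rotation":[0,0.03,0]},{"claw":1,"translation":[1.6,0.2,-0.2],"rotation":[0,0.03,0]},{"claw":1,"translation":[0.8,0,-0.1],"rotation":[0,0,0]}]'; python3 rows.py 14 .10 -.02 -.4 0 .275
```

```text
time_s: 29.65
tool_pos: [0.4559, -0.0013, 0.288]
eef_rot: [0.709, -0.276, 0.609, 0.224]
ft_force: [0.0, 0.1, -2.5]
gripper_width: 0.152
now jaw -0.081 -0.094 phi -0.679 wp 0.005 gz 0.283 t 29.65 q [0.28, 0.6, -1.24, 2.48, 1.7, 1.96, 2.01] w 0.152 F [ 0.   0.1 -2.5]
[0.0, -1.1, 0.7] [0.02, -0.0, 0.0]
[0.1, -1.0, 0.7] [0.02, -0.0, -0.0]
[-0.0, -1.0, 0.7] [0.02, -0.0, -0.0]
[0.0, -1.1, 0.7] [0.02, -0.0, -0.01]
[0.1, -1.0, 0.8] [0.02, -0.0, 0.0]
[0.0, -1.0, 0.8] [0.02, -0.0, -0.0]
[0.1, -0.9, 0.8] [0.02, -0.0, -0.01]
[0.0, -1.0, 0.9] [0.02, -0.0, 0.0]
[0.1, -0.9, 0.8] [0.02, -0.0, -0.0]
[0.0, -1.0, 0.9] [0.02, -0.0, -0.0]
[0.1, -0.9, 0.9] [0.02, -0.0, -0.01]
[0.0, -0.9, 0.9] [0.02, -0.0, -0.0]
[0.1, -0.8, 1.0] [0.02, -0.0, -0.0]
[0.1, -0.9, 0.9] [0.02, -0.0, -0.01]
end q [0.31, 0.75, -0.95, 2.26, 2.34, 1.6, 2.17] 0.0
```

```bash
python3 rows.py 16 .115 -.055 0 0 .28
```

```text
now jaw -0.081 -0.094 phi -0.679 wp 0.005 gz 0.283 t 29.65 q [0.28, 0.6, -1.24, 2.48, 1.7, 1.96, 2.01] w 0.152 F [ 0.   0.1 -2.5]
[0.1, -0.6, 0.8] [0.04, -0.0, -0.0]
[0.1, -0.6, 0.8] [0.04, -0.0, -0.01]
[0.1, -0.5, 0.9] [0.05, -0.0, -0.0]
[0.1, -0.6, 0.9] [0.04, -0.0, -0.01]
[0.1, -0.4, 1.0] [0.04, -0.0, -0.01]
[0.2, -0.4, 0.9] [0.04, -0.0, -0.0]
[0.1, -0.4, 1.1] [0.04, -0.01, -0.01]
[0.1, -0.4, 1.0] [0.05, 0.0, -0.01]
[0.2, -0.3, 1.1] [0.04, 0.0, -0.0]
[0.1, -0.2, 1.1] [0.04, 0.0, -0.01]
[0.2, -0.2, 1.1] [0.04, 0.0, -0.01]
[0.1, -0.2, 1.1] [0.04, 0.0, -0.0]
[0.2, -0.1, 1.2] [0.05, 0.0, -0.01]
[0.2, -0.0, 1.2] [0.04, -0.0, -0.01]
[0.1, -0.1, 1.2] [0.04, -0.0, -0.0]
[0.2, 0.1, 1.2] [0.04, -0.0, -0.01]
end q [0.81, 0.62, -0.89, 2.4, 3.1, 1.1, 1.99] 0.0
```

```bash
python3 -m crank '[{"claw":1,"translation":[0.1,-0.9,0.9],"rotation":[0,0,0]},{"claw":1,"translation":[0.1,-0.9,1],"rotation":[0.02,0,0]},{"claw":1,"translation":[0.1,-0.6,1],"rotation":[0.04,0,0]},{"claw":1,"translation":[0.1,-0.6,1],"rotation":[0.04,0,-0.01]},{"claw":1,"translation":[0.1,-0.4,1],"rotation":[0.05,0,-0.01]},{"claw":1,"translation":[0.1,-0.4,1],"rotation":[0.05,0,-0.01]},{"claw":1,"translation":[0.1,-0.4,1.1],"rotation":[0.05,0,-0.01]},{"claw":1,"translation":[0.1,-0.3,1.1],"rotation":[0.05,0,-0.01]},{"claw":1,"translation":[0.2,-0.2,1.1],"rotation":[0.05,0,0]},{"claw":1,"translation":[0.1,-0.2,1.1],"rotation":[0.05,0,-0.01]}]'; python3 rows.py 8 .115 -.055 0 0 .278
```

```text
time_s: 30.9
tool_pos: [0.5721, -0.0182, 0.2827]
eef_rot: [0.748, -0.129, 0.644, 0.096]
ft_force: [-0.2, 0.2, -1.5]
gripper_width: 0.154
now jaw 0.051 -0.077 phi -0.274 wp -0.003 gz 0.278 t 30.9 q [0.66, 0.54, -1.14, 2.5, 2.41, 1.46, 2.17] w 0.154 F [-0.2  0.2 -1.5]
[0.1, -0.2, 0.7] [0.03, -0.0, -0.0]
[0.1, -0.2, 0.7] [0.04, -0.0, -0.01]
[0.1, -0.1, 0.7] [0.03, -0.0, -0.0]
[0.1, -0.2, 0.8] [0.04, -0.0, -0.01]
[0.1, -0.1, 0.7] [0.03, -0.01, -0.0]
[0.2, -0.0, 0.8] [0.03, 0.0, -0.01]
[0.1, -0.1, 0.7] [0.04, 0.0, -0.0]
[0.1, -0.0, 0.8] [0.03, 0.0, -0.01]
end q [0.87, 0.68, -0.96, 2.4, 3.09, 1.11, 2.06] 0.0
```

```bash
python3 -m crank '[{"claw":1,"translation":[0.1,-0.2,0.7],"rotation":[0.03,0,0]},{"claw":1,"translation":[0.1,-0.2,0.7],"rotation":[0.04,0,-0.01]},{"claw":1,"translation":[0.1,-0.1,0.7],"rotation":[0.03,0,0]},{"claw":1,"translation":[0.1,-0.2,0.8],"rotation":[0.04,0,-0.01]},{"claw":1,"translation":[0.1,-0.1,0.7],"rotation":[0.03,0,0]},{"claw":1,"translation":[0.1,0,0.8],"rotation":[0.03,0,-0.01]},{"claw":1,"translation":[0.1,-0.1,0.7],"rotation":[0.04,0,0]},{"claw":1,"translation":[0.1,0,0.8],"rotation":[0.03,0,-0.01]},{"claw":1,"translation":[0,0,0],"rotation":[0,0,0]},{"claw":1,"translation":[0,0,0],"rotation":[0,0,0]}]'; python3 rows.py 6 .115 -.055 0 0 .252
python3 - <<'E'
from h import *
from rows import *
a,t,M,o=state(); W=M@A; print("wrench frame tilt axes z",(TR.T@W)[:,2].round(3))
c=env.capture("wrist"); save(c,"w9.png")
for n,z in (("wrench_jaw",.278),("wrench_tip",.278),("frontcap_mid",.248),("rearcap_mid",.248),("lens_mid",.164)): print(n,[(round(r["score"],2),(TR.T@(atz(c,r["at"],z)-t0)).round(3)) for r in env.spot_point(c,n)[:1]])
E
```

```text
time_s: 32.15
tool_pos: [0.6317, -0.0209, 0.282]
eef_rot: [0.756, -0.027, 0.654, 0.008]
ft_force: [0.1, 0.1, -3.1]
gripper_width: 0.154
now jaw 0.114 -0.055 phi -0.003 wp -0.009 gz 0.277 t 32.15 q [0.89, 0.58, -1.09, 2.43, 2.9, 1.12, 2.14] w 0.154 F [ 0.1  0.1 -3.1]
[-0.4, 0.0, 0.1] [0.0, -0.0, 0.0]
[-0.4, 0.0, 0.1] [0.0, -0.0, 0.0]
[-0.4, 0.0, 0.0] [0.0, -0.0, 0.0]
[-0.4, 0.1, 0.1] [0.0, -0.01, 0.0]
[-0.4, -0.0, 0.1] [0.0, 0.0, 0.0]
[-0.5, -0.0, 0.1] [0.0, 0.0, 0.0]
end q [0.86, 0.79, -0.94, 2.4, 3.13, 1.18, 2.13] 0.0
wrench frame tilt axes z [-0.009  0.002  1.   ]
wrench_jaw []
wrench_tip [(0.88, array([ 0.155, -0.025,  0.278]))]
frontcap_mid []
rearcap_mid [(0.89, array([ 0.133, -0.161,  0.248]))]
lens_mid []
```

```bash
python3 -m crank '[{"claw":1,"translation":[-0.5,0,0.1],"rotation":[0,-0.01,0]},{"claw":1,"translation":[-0.5,0,0.1],"rotation":[0,0,0]},{"claw":1,"translation":[-0.5,0,0.1],"rotation":[0,0,0]},{"claw":1,"translation":[-0.5,0,0.1],"rotation":[0,0,0]},{"claw":1,"translation":[-0.3,0,0],"rotation":[0,0,0]},{"claw":1,"translation":[-0.2,0,0],"rotation":[0,0,0]},{"claw":1,"translation":[0,0,0],"rotation":[0,0,0]},{"claw":1,"translation":[0,0,0],"rotation":[0,0,0]},{"claw":1,"translation":[0,0,0],"rotation":[0,0,0]},{"claw":1,"translation":[0,0,0],"rotation":[0,0,0]}]'; python3 rows.py
```

```text
time_s: 33.7
tool_pos: [0.6321, -0.0203, 0.257]
eef_rot: [0.759, -0.027, 0.65, 0.008]
ft_force: [0.5, 0.5, -2.4]
gripper_width: 0.154
now jaw 0.114 -0.054 phi -0.002 wp 0.001 gz 0.252 t 33.7 q [0.85, 0.65, -1.04, 2.43, 2.93, 1.17, 2.16] w 0.154 F [ 0.5  0.5 -2.4]
```

```bash
python3 -m crank '[{"claw":1,"translation":[-0.1,0,0],"rotation":[0,0,0]},{"claw":1,"translation":[0,0,0],"rotation":[0,0,0]},{"claw":0.8,"translation":[0,0,0],"rotation":[0,0,0]},{"claw":0.7,"translation":[0,0,0],"rotation":[0,0,0]},{"claw":0.6,"translation":[0,0,0],"rotation":[0,0,0]},{"claw":0.5,"translation":[0,0,0],"rotation":[0,0,0]},{"claw":0.5,"translation":[0,0,0],"rotation":[0,0,0]},{"claw":0.5,"translation":[0.1,0,-1],"rotation":[0,0,0]},{"claw":0.5,"translation":[0.1,0,-1.2],"rotation":[0,0,0]},{"claw":0.5,"translation":[0.1,0,-1.2],"rotation":[0,0,0]}]'; python3 -m crank '[{"claw":0.5,"translation":[0.1,0,-1],"rotation":[0,0,0]},{"claw":0.5,"translation":[0.1,0,-0.8],"rotation":[0,0,0]},{"claw":0.5,"translation":[0.1,0,-0.6],"rotation":[0,0,0]},{"claw":0.5,"translation":[0,0,0],"rotation":[0,0,0]},{"claw":0.5,"translation":[0,0,0],"rotation":[0,0,0]},{"claw":0.5,"translation":[0,0,0],"rotation":[0,0,0]},{"claw":0.5,"translation":[0,0,0],"rotation":[0,0,0]},{"claw":0.5,"translation":[0,0,0],"rotation":[0,0,0]},{"claw":0.5,"translation":[0,0,0],"rotation":[0,0,0]},{"claw":0.5,"translation":[0,0,0],"rotation":[0,0,0]}]'; python3 st.py
python3 - <<'E'
from h import *
from rows import *
c=env.capture("wrist"); d=env.capture("top"); save(c,"w10.png")
for n,z in (("wrench_jaw",.251),("wrench_tip",.251),("wrench_grip",.251),("frontcap_mid",.248),("rearcap_mid",.248),("lens_mid",.164),("tube_mid",.126)):
    for x in (c,d): print(n,[(round(r["score"],2),(TR.T@(atz(x,r["at"],z)-t0)).round(3)) for r in env.spot_point(x,n)[:1]])
E
```

```text
time_s: 34.95
tool_pos: [0.5978, -0.0186, 0.2643]
eef_rot: [0.759, -0.027, 0.65, 0.008]
ft_force: [0.2, 0.7, -0.1]
gripper_width: 0.496
time_s: 36.2
tool_pos: [0.5756, -0.0177, 0.2708]
eef_rot: [0.759, -0.027, 0.65, 0.008]
ft_force: [0.8, -0.4, 0.2]
gripper_width: 0.496
36.2 q [0.92, 0.54, -1.12, 2.55, 2.89, 1.19, 2.1] p [0.5756, -0.0177, 0.2708] F [0.8, -0.4, 0.2] w 0.496
[[0.153, -0.051, 0.987], [-0.031, -0.998, -0.047], [0.988, -0.023, -0.154]]
wrench_jaw [(0.61, array([ 0.111, -0.052,  0.251]))]
wrench_jaw [(0.68, array([-0.083,  0.305,  0.251]))]
wrench_tip [(0.88, array([ 0.155, -0.025,  0.251]))]
wrench_tip [(0.54, array([-0.143, -0.009,  0.251]))]
wrench_grip [(0.83, array([ 0.013, -0.055,  0.251]))]
wrench_grip [(0.58, array([ 0.009, -0.057,  0.251]))]
frontcap_mid []
frontcap_mid []
rearcap_mid [(0.61, array([ 0.131, -0.163,  0.248]))]
rearcap_mid []
lens_mid []
lens_mid [(0.62, array([-0.055,  0.043,  0.164]))]
tube_mid [(0.65, array([0.066, 0.16 , 0.126]))]
tube_mid []
```

View pics/w10.png

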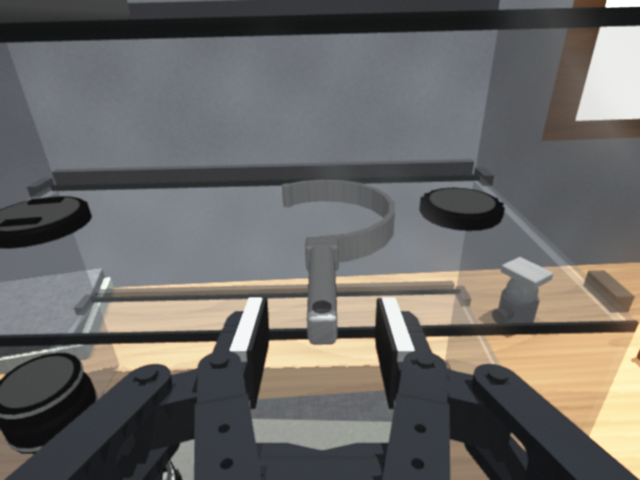

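The wrench lies flat on the middle deck (jaw (340,215), handle end (322,335)), free of the open fingers, and the caps haven't moved. Handing in.

```bash
python3 -c "
from workcell import env
print(env.hand_in())"
```

```text
the job is handed in; nothing more can be done
None
```

The job is done and was handed in with the robot clock at about 36 s of the 61 s allowed; no verdict comes back. The arm picked up the wrench and slid its jaw round the lens from the right. It drew the lens forward at about 8 cm/s with up to roughly 6 N at the wrist, then laid the wrench back flat on the middle deck.

**Last checks (tiers frame):**
- **Lens:** it was upright when last viewed after the draw. Its axis is about 55–62 mm in front of the upper decks' edges and about 40 mm left of the middle line.
- **Wrench:** it lies flat with the jaw centre about 112 mm inside the edge and 53 mm right of the middle line.
- **Bystanders:** the rear cap and the tube read within a few millimetres of where they started. I didn't measure the front cap again at the end; the last picture shows a left-hand cap on the deck. The blower, pen and filter cases on the oak were not re-measured.
- **Robot:** the gripper is open and backed off from the wrench, and the wrist force is about zero.

**What failed or disagreed:**
- The lens position differed by up to about 12 mm between the camera estimates; every value was within the limits.
- The top camera gave false positions for the wrench jaw and tip in the last check. I relied on the wrist camera and the arm pose, which agreed.
- Early in the run one pitch move stalled at joint limits and I re-routed the arm. Joints 4 and 6 also reached their limits briefly while the wrench was being withdrawn.

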